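Make up two assembly kits from bench stock

TASK

Make up the two kits from the stock at the front of the bench: the blue tray gets the brass bush and one cap screw, the yellow tray gets the red T-knob, the wooden chock and the other cap screw. Set each one upright, as it stands now, right down in the tray pocket made for it, and leave the black steel block where it stands.

Things in the scene. Friction and masses are not known exactly. Their poses are not given: they have to be found in the camera images.
- blue_tray: Flat blue kit tray, fixed, 94 x 150 mm (x, y; small pull tabs at the y ends), 14 mm high. Origin: centre of its underside, y along its length. White-floored pockets 10 mm deep (floor at z 4 mm), all at x 0: round, 74 mm wide, for the bush, y +29 mm; square, 36 mm, for a cap screw, y -47 mm. Few neighbours across the tray (its x): close fingers that way.
- yellow_tray: Flat yellow kit tray, fixed, 84 x 210 mm (x, y; small pull tabs at the y ends), 14 mm high. Origin: centre of its underside, y along its length. White-floored pockets 10 mm deep (floor at z 4 mm), all at x 0: oblong, 55 (x) x 65 (y) mm, for the chock, y +58 mm; square, 36 mm, for a cap screw, y -14 mm; round, 44 mm wide, for the knob, y -72 mm. Few neighbours across the tray (its x): close fingers that way.
- brass_bush: pale yellow brass flanged bush, flange down: flange 54 mm diameter, narrower barrel above, 44 mm tall, 0.28 kg. Origin: centre of its underside, z up. Feels slightly conical to the fingers, about 48 mm wide half way up; grip it above the flange.
- cap_screw_1: One black steel cap screw standing on its head, thread up, all in all 42 mm tall: head 16 mm diameter and 12 mm high below, 10 mm shank above; 45 g. Origin: centre of its underside, z up. The two cap screws are alike and interchangeable. Grip the shank.
- cap_screw_2: Another black steel cap screw standing on its head, thread up, all in all 42 mm tall: head 16 mm diameter and 12 mm high below, 10 mm shank above; 45 g. Origin: centre of its underside, z up. The two cap screws are alike and interchangeable. Grip the shank.
- t_knob: red T-knob standing on its stud collar: upright collar 22 mm diameter, on it a cross bar 52 mm long and 19 mm thick along the knob's y, its axis 30 mm above the underside; 40 mm tall, 60 g. Origin: centre of the collar's underside, z up. Grip across the bar (along the knob's x). It may point any way in its pocket; with the bar along the tray it is easiest.
- wood_chock: small softwood chock (plain brown block), 35 (x) x 45 (y) x 55 (z) mm, 0.09 kg. Origin: centre of its underside. It fits its pocket with its 45 mm side along the tray's length.
- black_block: dark steel block with a light ground top, 42 (x) x 72 (y) x 49 (z) mm, loose, 0.62 kg; not part of either kit, stays where it stands. Origin: centre of its underside.

How it is judged (in metres and radians):
At the end, for the whole second after the job is handed in: Bush, T-knob, chock and one cap screw per tray are on the floor of their pockets (underside 1 to 8 mm over the tray's), within 12 mm of the pocket centre along each tray axis (knob 13, chock 14 across, 17 along), upright within 0.15 rad, at rest, released; black block moved under 20 mm (x of brass_bush in the frame of blue_tray between -0.012 and 0.012 m and y of brass_bush in the frame of blue_tray between 0.017 and 0.041 m and z of brass_bush in the frame of blue_tray between 0.001 and 0.008 m and x of t_knob in the frame of yellow_tray between -0.013 and 0.013 m and y of t_knob in the frame of yellow_tray between -0.085 and -0.059 m and z of t_knob in the frame of yellow_tray between 0.001 and 0.008 m and x of wood_chock in the frame of yellow_tray between -0.014 and 0.014 m and y of wood_chock in the frame of yellow_tray between 0.041 and 0.075 m and z of wood_chock in the frame of yellow_tray between 0.001 and 0.008 m and (((x of cap_screw_1 in the frame of blue_tray between -0.012 and 0.012 m and y of cap_screw_1 in the frame of blue_tray between -0.059 and -0.035 m and z of cap_screw_1 in the frame of blue_tray between 0.001 and 0.008 m) and (x of cap_screw_2 in the frame of yellow_tray between -0.012 and 0.012 m and y of cap_screw_2 in the frame of yellow_tray between -0.026 and -0.002 m and z of cap_screw_2 in the frame of yellow_tray between 0.001 and 0.008 m)) or ((x of cap_screw_2 in the frame of blue_tray between -0.012 and 0.012 m and y of cap_screw_2 in the frame of blue_tray between -0.059 and -0.035 m and z of cap_screw_2 in the frame of blue_tray between 0.001 and 0.008 m) and (x of cap_screw_1 in the frame of yellow_tray between -0.012 and 0.012 m and y of cap_screw_1 in the frame of yellow_tray between -0.026 and -0.002 m and z of cap_screw_1 in the frame of yellow_tray between 0.001 and 0.008 m))) and angle between each of brass_bush, cap_screw_1, cap_screw_2, t_knob, wood_chock's own z axis and vertical below 0.15 rad and linear speed of each of brass_bush, cap_screw_1, cap_screw_2, t_knob, wood_chock below 0.02 m/s and distance of black_block from where it was at the start of the episode below 0.02 m); the robot touches nothing.
It fails at once if the black steel block is shoved or carried away (distance of black_block from where it was at the start of the episode above 0.02 m).
It also fails if it takes over 109 s, if anything falls off the work surface, if the arm or the gripper's body presses on something with over 40 N, if the wrist force passes 120 N, or if a joint passes its speed limit or range.

ROBOT

A 6-joint arm with a two-finger parallel gripper is mounted at the origin on a cart in front of the work surface, level with it; the furniture and walls round the work are solid. World frame = base frame: x ahead of the robot, y to its left, z up, the work surface at z = 0. Lengths are in m, angles in degrees, forces in N, time in s.
With the tool pointing down it reaches from about 0.375 to 0.9 m from the base axis. Payload 3.1 kg.
Tool frame: the origin (TCP) lies on the centre line of the jaws, within the pads' length; the fingertips stand 8 mm ahead of it and the grasp point (between the pads) lies 11 mm behind it; y points along the fingers, x is the direction in which the jaws open and shut, and the axes are right-handed (so a half turn about y gives the same grasp; the last joint's range is limited). The gripper opens to 87 mm and grips with 3 to 60 N. Pads are 19 mm wide; open, the fingers measure 117 mm over their backs; the gripper's body (75 mm by 190 mm) begins 51 mm behind the grasp point.
Start: joints at [-80.644, 30.224, 82.088, -0, 67.689, -10.227], TCP at [0.21, -0.589, 0.231] pointing down, gripper open.
Joint ranges: [-176.69, 176.69], [-43.24, 126.21], [12.49, 139.97], [-82, 262], [0, 151.66], [-163.58, 163.58]. Speed limits (degrees/s): [159.86, 159.86, 180, 180, 180, 180].

INTERFACE

Orientations are given as a 3x3 rotation matrix whose columns are the frame's x, y, z axes.
In Python, from rig import read_state, imaging, job, spotter gives the robot as it stands.
- The arm moves only by the tool apply_moves, never from a script. Its argument "steps" is a list of rows, each an object of numbers: "x", "y", "z": the shift along the world's x, y, z in mm; "spin": the turn about the world's z in rad. In form: [{"x": .., "y": .., "z": .., "spin": ..}, ...]. A call has 1 to 12 rows; each row shifts and turns the pose as measured when the row begins; what a row does not reach is not made up. A row lasts 1/10 s, in which the tool goes at most 50 mm and 8.59 degrees, less where a joint would pass 70% of its speed; a pose out of reach is approached as far as the arm can. A call is refused whole if a number of a shift passes 50 or a number of a turn 0.15, either way. A call with a gripper value outside its range is refused whole. "grip" is the finger opening in mm, from 0 to 87, set as the call begins (left out, the last holds). The fingers move at their own pace and stop on an object; the grip force is fixed at half the most. Time passes only in rows, so rows that do not move let the fingers close. It gives the time, the measured TCP pose, the force and the opening at its end, in the units of the state.
- read_state(): the state, without advancing time (a new reading comes with each control period).
- imaging.capture(name): name is "scene" or "top" or "wrist"; returns the picture (480x640x3 uint8, red, green, blue); there is no depth.
- imaging.camera_params(name): a dict with "fov_y" (degrees; the focal length in pixels is half the picture's height over the tangent of half this angle, whatever the lens; pixels are square), "cx", "cy" (the principal point, pixels), "R" (3x3) and "t" (3): a world point X has camera coordinates R X + t. Camera axes: x right, y down, z forward; pixel columns grow to the right and rows downward; lengths in m; the calibration is good to about 2 mm. A picture is of the moment at which its call begins: read the wrist's pose just before it. camera_params takes no time and is no camera call; for the wrist camera it gives the pose at the moment of the call.
- job.hand_in(): hands the job in, once; it reports no verdict.
Trained networks look in the newest picture that a camera, given by its name, has taken for a name from the list of things; names that differ only in an ending like _2 or _b are one class to them, and where a whole thing is asked for, a point or a joint stands for the part that bears it (a point fixed in the world has none). Each returns a list of dicts, best first, with "score" (0 to 1); they miss things now and then, are a little off and sometimes report something else, mostly with a low value. They report only what shows in the picture. A call takes as long as a camera call.
- spotter.cut_out(name, camera): "mask" (480x640 bool, what is visible of it) and "rect" ([left, top, width, height] in pixels, round what is visible of it).
The state is a dict: "time_s": time; "joint_positions": joint angles; "qvel": joint speeds; "tau": joint torques, N m; "position": TCP position; "tcp_rot": TCP orientation; "force": force on the tool from outside, world axes, zero at the start; "moment": the same for the moment, N m; "opening": opening from 0.0 (shut) to 1.0 (fully open).
Only numpy, scipy, OpenCV 4.12 (cv2) and the standard library are available. Lean on these libraries where they do the work, as an engineer would, in place of code of your own. Each camera call takes 0.05 s, during which the arm holds its last target.

## Working session

There is one attempt and no reset: what is moved stays moved. The work goes in short steps, Python scripts to look and compute and a tool call to move; the robot and the scene stay as the last step left them, time stands still between calls to the robot, and variables do not carry over. Pictures are saved under pics/ and viewed, and the job is handed in when it is done.

Besides the shell and the picture viewer there is one more tool, called after ">>>" in YAML: its name, and indented under it one key for each argument. apply_moves: Moves the arm, as the interface text tells. Its arguments: {"type":"object","properties":{"steps":{"type":"array"},"grip":{"type":"number"}},"required":["steps"]}

```bash
ls; mkdir -p pics; python3 - <<'E'
from rig import read_state, imaging, job, spotter
import cv2
print(read_state())
for n in ["scene","top","wrist"]:
    im=imaging.capture(n); cv2.imwrite(f"pics/{n}0.png",im[:,:,::-1]); print(n,imaging.camera_params(n))
E
```

```text
pics
{'time_s': 0.0, 'joint_positions': array([-8.06428942e+01,  3.02770841e+01,  8.21569177e+01, -1.18367807e-03,
        6.76874403e+01, -1.02272920e+01]), 'qvel': array([-0.04295042,  0.02965334,  0.07656406,  0.08090082,  0.05564468,
        0.00697508]), 'tau': array([ 6.37379944e-04, -4.40038669e+01, -1.76591563e+01,  6.33929973e-02,
        5.79287577e-02, -1.56319124e-04]), 'position': array([ 0.20940166, -0.58812139,  0.22958883]), 'tcp_rot': array([[ 3.35202055e-01, -3.63471782e-04,  9.42146194e-01],
       [-9.42143947e-01,  2.08825149e-03,  3.35202061e-01],
       [-2.08927468e-03, -9.99997754e-01,  3.57543453e-04]]), 'force': array([-0.00778476, -0.27971382,  1.06748327]), 'moment': array([ 0.00856155,  0.02654587, -0.00995518]), 'opening': 0.9986705364610778}
scene {'fov_y': 56.39051287567591, 'cx': 324.5271076527984, 'cy': 234.30204861396774, 'R': array([[-8.37285533e-01, -5.46765875e-01,  1.21501072e-04],
       [-4.10690334e-01,  6.28760616e-01, -6.60298067e-01],
       [ 3.60952055e-01, -5.52907918e-01, -7.51003627e-01]]), 't': array([0.45029187, 0.2425562 , 0.91780145])}
top {'fov_y': 53.072531859734646, 'cx': 320.2361164824361, 'cy': 236.93729272195705, 'R': array([[-1.41346476e-03, -9.99926447e-01,  1.20458534e-02],
       [-9.97851886e-01,  6.21380946e-04, -6.55074582e-02],
       [ 6.54951549e-02, -1.21125701e-02, -9.97779370e-01]]), 't': array([0.00173963, 0.53550884, 1.03229734])}
wrist {'fov_y': 62.97329311131469, 'cx': 318.4856229116553, 'cy': 239.11477563736034, 'R': array([[ 0.33478999, -0.94229181, -0.00134126],
       [-0.90489702, -0.32190024,  0.27846294],
       [-0.2628251 , -0.09201291, -0.96044604]]), 't': array([-0.62455981, -0.03366854,  0.39181801])}
```

View pics/scene0.png

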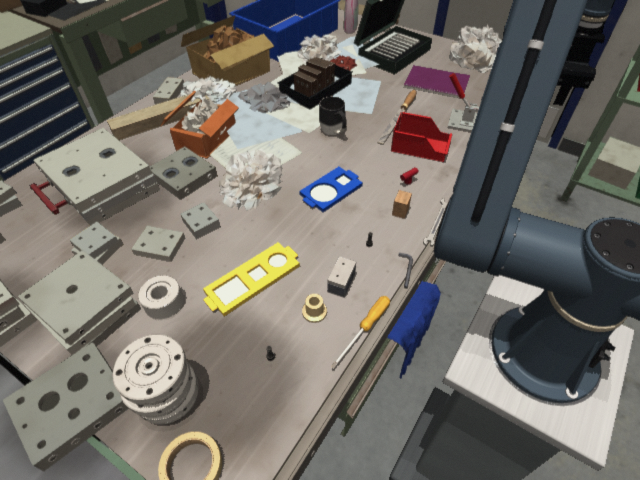

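View pics/top0.png

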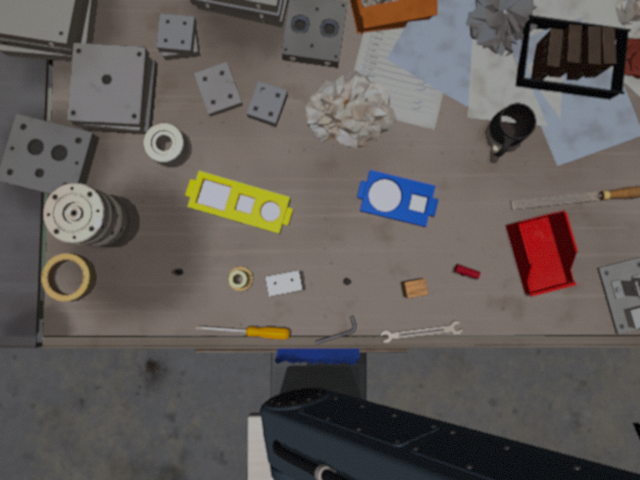

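View pics/wrist0.png

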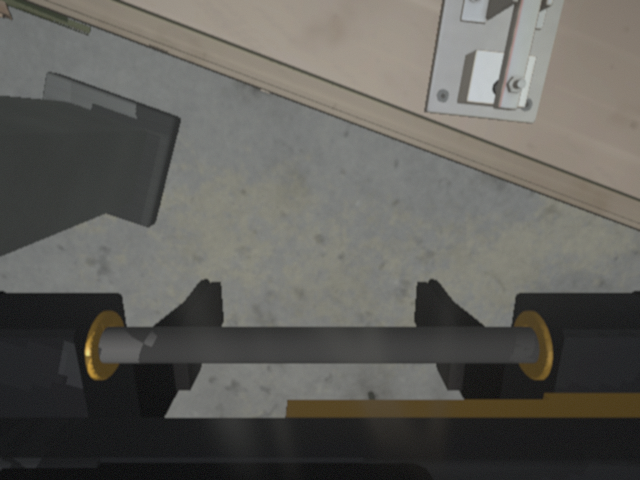

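```bash
cat > h.py <<'E'
from rig import read_state, imaging, job, spotter
import numpy as np, cv2
from scipy.optimize import minimize
def P(c,X):
    X=np.atleast_2d(X); Y=X@c["R"].T+c["t"]; f=240/np.tan(np.radians(c["fov_y"])/2)
    return np.c_[f*Y[:,0]/Y[:,2]+c["cx"], f*Y[:,1]/Y[:,2]+c["cy"]]
def back(c,u,v,z):
    f=240/np.tan(np.radians(c["fov_y"])/2)
    d=c["R"].T@np.array([(u-c["cx"])/f,(v-c["cy"])/f,1.]); o=-c["R"].T@c["t"]
    return o+d*(z-o[2])/d[2]
def box(sx,sy,z0,z1): return np.array([[x,y,z] for x in(-sx/2,sx/2) for y in(-sy/2,sy/2) for z in(z0,z1)])
def cyl(d0,d1,z0,z1):
    a=np.linspace(0,2*np.pi,40,endpoint=False)
    return np.r_[np.c_[d0/2*np.cos(a),d0/2*np.sin(a),0*a+z0],np.c_[d1/2*np.cos(a),d1/2*np.sin(a),0*a+z1]]
def ybar(L,d,zc):
    a=np.linspace(0,2*np.pi,24,endpoint=False)
    return np.concatenate([np.c_[d/2*np.cos(a),0*a+s*L/2,zc+d/2*np.sin(a)] for s in(-1,1)])
M=dict(brass_bush=[cyl(54,54,0,8),cyl(50,44,8,44)],cap_screw_1=[cyl(16,16,0,12),cyl(10,10,12,42)],
 t_knob=[cyl(22,22,0,22),ybar(52,19,30)],wood_chock=[box(35,45,0,55)],black_block=[box(42,72,0,49)],
 blue_tray=[box(94,150,0,14)],yellow_tray=[box(84,210,0,14)])
M["cap_screw_2"]=M["cap_screw_1"]
S=4
def sil(c,name,p,win):
    x,y,th=p; R=np.array([[np.cos(th),-np.sin(th),0],[np.sin(th),np.cos(th),0],[0,0,1]])
    l,t,w,h=win; m=np.zeros((h*S,w*S),np.uint8)
    for part in M[name]:
        q=(P(c,part/1000@R.T+[x,y,0])-[l,t]+.5)*S-.5
        q=cv2.convexHull(q.astype(np.float32))
        cv2.fillConvexPoly(m,np.round(q*16).astype(np.int32),1,shift=4)
    return cv2.resize(m.astype(np.float32),(w,h),interpolation=cv2.INTER_AREA)
def fit(name,views,p0,yaws):
    """views: list (cam params, mask)"""
    best=None
    wins=[]
    for c,m in views:
        ys,xs=np.nonzero(m); l=max(xs.min()-15,0);t=max(ys.min()-15,0)
        wins.append((l,t,min(xs.max()+15,639)-l,min(ys.max()+15,479)-t))
    def cost(p):
        s=0
        for (c,m),w in zip(views,wins):
            mm=m[w[1]:w[1]+w[3],w[0]:w[0]+w[2]].astype(np.float32)
            s+=np.abs(sil(c,name,p,w)-mm).sum()/mm.sum()
        return s
    for y in yaws:
        sim=np.array([[p0[0],p0[1],y]]*4); sim[1,0]+=.008; sim[2,1]+=.008; sim[3,2]+=.2
        r=minimize(cost,sim[0],method="Nelder-Mead",options=dict(initial_simplex=sim,xatol=1e-4,fatol=1e-4,maxiter=150))
        if best is None or r.fun<best.fun: best=r
    return best.x,best.fun
E
cat > m1.py <<'E'
from h import *
import pickle
cams={}; out={}; ims={}
for n in["top","scene"]:
    ims[n]=imaging.capture(n); cams[n]=imaging.camera_params(n)
    for k in ["brass_bush","cap_screw_1","t_knob","wood_chock","black_block","blue_tray","yellow_tray"]:
        out[n,k]=spotter.cut_out(k,n)
        print(n,k,[(round(d["score"],2),[int(x) for x in d["rect"]],int(d["mask"].sum())) for d in out[n,k][:5]])
pickle.dump((cams,out,ims),open("m1.pkl","wb"))
print(read_state()["time_s"])
E
python3 m1.py
```

```text
top brass_bush [(0.88, [230, 263, 22, 23], 453)]
top cap_screw_1 [(0.61, [172, 267, 11, 5], 39)]
top t_knob [(0.63, [455, 261, 25, 17], 225)]
top wood_chock [(0.88, [404, 274, 22, 25], 421)]
top black_block [(0.75, [264, 265, 36, 29], 722)]
top blue_tray [(0.93, [356, 170, 81, 54], 3088)]
top yellow_tray [(0.83, [187, 172, 100, 61], 3930)]
scene brass_bush [(0.97, [302, 293, 24, 30], 581)]
scene cap_screw_1 [(0.57, [261, 344, 13, 19], 83)]
scene t_knob [(0.67, [401, 166, 18, 18], 146)]
scene wood_chock [(0.56, [390, 192, 21, 25], 394)]
scene black_block [(0.63, [326, 255, 29, 39], 839)]
scene blue_tray [(0.75, [300, 167, 60, 46], 1583)]
scene yellow_tray [(0.57, [202, 243, 99, 72], 3298)]
0.95
```

```bash
cat > m2.py <<'E'
from h import *
import pickle
cams,out,ims=pickle.load(open("m1.pkl","rb"))
# extra screw by darkness
def dark(n,r):
    l,t,w,h=r; m=np.zeros((480,640),bool); g=ims[n][t:t+h,l:l+w].max(2); m[t:t+h,l:l+w]=g<75; return m
V={}
for k in ["brass_bush","t_knob","wood_chock","black_block"]:
    V[k]=[(cams[n],out[n,k][0]["mask"]) for n in("top","scene")]
V["cap_screw_1"]=[(cams["top"],dark("top",(165,260,25,22))),(cams["scene"],dark("scene",(258,340,20,26)))]
V["cap_screw_2"]=[(cams["top"],dark("top",(337,272,20,18))),(cams["scene"],dark("scene",(360,228,18,22)))]
res={}
for k,v in V.items():
    ys,xs=np.nonzero(v[0][1]); p0=back(cams["top"],xs.mean(),ys.mean(),.025)
    yaws=[0] if k in("brass_bush","cap_screw_1","cap_screw_2") else np.arange(0,np.pi,.4)
    p,f=fit(k,v,p0[:2],yaws); res[k]=p
    s=[fit(k,[q],p[:2],[p[2]]) for q in v]
    print(k,p0[:2].round(4),p.round(4),round(f,3),"single:",[(a.round(3),round(b,2)) for a,b in s])
for k in("blue_tray","yellow_tray"):
  for n in("top","scene"):
    m=out[n,k][0]["mask"]; r=cv2.boundingRect(m.astype(np.uint8))
    l,t,w,h=[int(x) for x in r]; l-=3;t-=3;w+=6;h+=6
    sub=ims[n][t:t+h,l:l+w].astype(int); wh=((sub.min(2)>170)).astype(np.uint8)
    nn,lab,st,ce=cv2.connectedComponentsWithStats(wh)
    for i in range(1,nn):
        if st[i,4]>60: print(k,n,st[i,4],(ce[i]+[l,t]).round(1),back(cams[n],ce[i][0]+l,ce[i][1]+t,.009).round(4))
o=ims["top"][:,:,::-1].copy(); s=ims["scene"][:,:,::-1].copy()
for n,im in(("top",o),("scene",s)):
    for k,v in V.items():
        a=sil(cams[n],k,res[k],(0,0,640,480))>.5
        c,_=cv2.findContours(a.astype(np.uint8),0,2); cv2.drawContours(im,c,-1,(0,255,0),1)
cv2.imwrite("pics/ov1.png",cv2.resize(o[160:310,160:500],None,fx=2.3,fy=2.3)); cv2.imwrite("pics/ov2.png",cv2.resize(s[150:370,190:430],None,fx=2.7,fy=2.7))
pickle.dump(res,open("res.pkl","wb"))
E
python3 m2.py
```

```text
brass_bush [0.447  0.1731] [0.4474 0.1771 0.1189] 0.283 single: [(array([0.446, 0.176, 0.093]), np.float64(0.14)), (array([0.449, 0.179, 0.164]), np.float64(0.08))]
t_knob [ 0.4611 -0.3163] [ 0.4624 -0.3152 -0.3237] 0.439 single: [(array([ 0.462, -0.315, -0.332]), np.float64(0.12)), (array([ 0.465, -0.315, -0.209]), np.float64(0.21))]
wood_chock [ 0.4271 -0.2013] [ 0.4289 -0.1992  3.3386] 0.254 single: [(array([ 0.428, -0.2  ,  3.301]), np.float64(0.13)), (array([ 0.43 , -0.201,  3.362]), np.float64(0.08))]
black_block [0.4367 0.0794] [0.4384 0.0792 3.322 ] 0.157 single: [(array([0.437, 0.079, 3.338]), np.float64(0.04)), (array([0.44 , 0.08 , 3.341]), np.float64(0.04))]
cap_screw_1 [0.4607 0.3085] [ 0.4618  0.314  -0.0656] 0.643 single: [(array([0.461, 0.311, 0.067]), np.float64(0.14)), (array([0.463, 0.315, 0.016]), np.float64(0.27))]
cap_screw_2 [ 0.4397 -0.0554] [ 0.4411 -0.0563  0.0905] 1.087 single: [(array([ 0.439, -0.057,  0.087]), np.float64(0.3)), (array([ 0.444, -0.056,  0.126]), np.float64(0.44))]
blue_tray top 677 [384.4 195.1] [ 0.6291 -0.1413  0.009 ]
blue_tray top 154 [417.6 203.1] [ 0.6112 -0.215   0.009 ]
blue_tray scene 69 [343. 180.] [ 0.6166 -0.2152  0.009 ]
blue_tray scene 328 [323.3 193. ] [ 0.6338 -0.141   0.009 ]
yellow_tray top 566 [214.  194.9] [0.6292 0.2357 0.009 ]
yellow_tray top 176 [245.1 204. ] [0.609  0.1669 0.009 ]
yellow_tray top 223 [270.2 211.3] [0.5929 0.1115 0.009 ]
yellow_tray scene 162 [277.4 260.6] [0.5976 0.1134 0.009 ]
yellow_tray scene 133 [257.1 273.6] [0.6139 0.1696 0.009 ]
yellow_tray scene 483 [230.7 290.6] [0.6338 0.2393 0.009 ]
```

View pics/ov1.png

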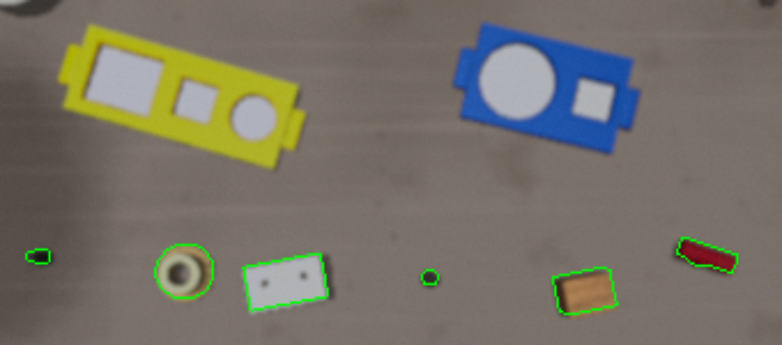

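View pics/ov2.png

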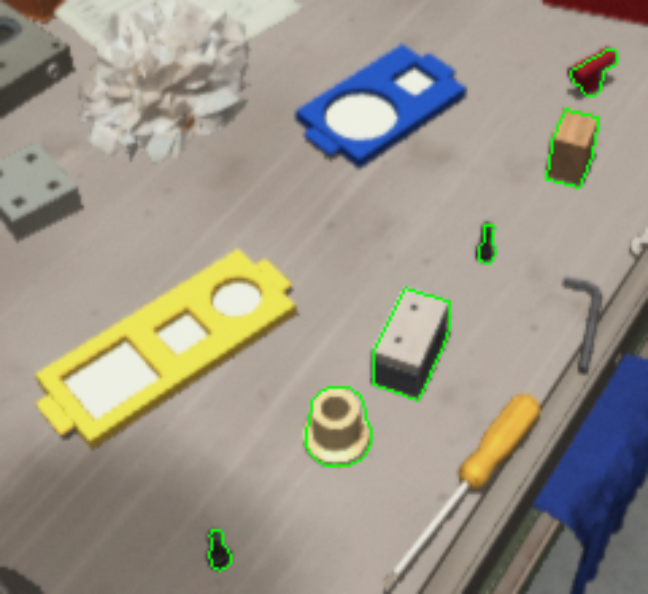

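>>> apply_moves:
  steps:
    - {"x":26,"y":27,"z":-4,"spin":0.09}
    - {"x":26,"y":27,"z":-4,"spin":0.09}
    - {"x":26,"y":27,"z":-4,"spin":0.09}
    - {"x":26,"y":27,"z":-4,"spin":0.09}
    - {"x":26,"y":27,"z":-4,"spin":0.09}
    - {"x":26,"y":27,"z":-4,"spin":0.09}
    - {"x":26,"y":27,"z":-4,"spin":0.09}
    - {"x":26,"y":27,"z":-4,"spin":0.09}
    - {"x":26,"y":27,"z":-4,"spin":0.09}
    - {"x":26,"y":27,"z":-4,"spin":0.09}
  grip: 87

```text
time_s: 1.95
position: [0.4746, -0.3154, 0.1912]
tcp_rot: [[0.954, 0.008, 0.299], [-0.299, -0.007, 0.954], [0.01, -1.0, -0.004]]
force: [-0.0, 0.1, 0.1]
opening: 1.003
```

```bash
cat > w.py <<'E'
from h import *
import sys
name,tag,x,y,yaw=sys.argv[1],sys.argv[2],*map(float,sys.argv[3:6])
c=imaging.camera_params("wrist"); im=imaging.capture("wrist"); o=im[:,:,::-1].copy()
d=spotter.cut_out(name,"wrist"); s=read_state()
print(s["position"].round(4),np.degrees(np.arctan2(s["tcp_rot"][1,0],s["tcp_rot"][0,0])).round(1),s["time_s"])
a=sil(c,name,(x,y,yaw),(0,0,640,480))>.5
cc,_=cv2.findContours(a.astype(np.uint8),0,2); cv2.drawContours(o,cc,-1,(0,255,0),1)
for q in d[:2]:
    p,f=fit(name,[(c,q["mask"])],(x,y),[yaw]); print(q["score"],q["rect"],q["mask"].sum(),p.round(4),round(f,3))
    cc,_=cv2.findContours(q["mask"].astype(np.uint8),0,2); cv2.drawContours(o,cc,-1,(255,0,255),1)
cv2.imwrite(f"pics/{tag}.png",o)
E
python3 w.py t_knob w1 0.463 -0.315 -0.32
```

```text
[ 0.4758 -0.3126  0.1907] -17.2 2.05
0.97 [290.6, 192.7, 24.5, 65.3] 1436 [ 0.4624 -0.3162 -0.3514] 0.078
```

View pics/w1.png

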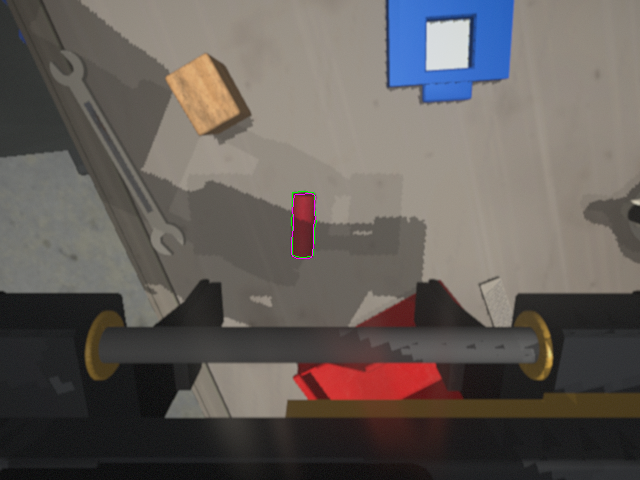

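>>> apply_moves:
  steps:
    - {"x":-13,"y":-3,"z":-40,"spin":-0.05}
    - {"x":0,"y":0,"z":-45,"spin":0}
    - {"x":0,"y":0,"z":-45,"spin":0}
    - {"x":0,"y":0,"z":0,"spin":0}

```text
time_s: 2.45
position: [0.4648, -0.3182, 0.0598]
tcp_rot: [[0.939, 0.014, 0.344], [-0.344, -0.013, 0.939], [0.018, -1.0, -0.007]]
force: [-1.1, -0.5, -0.2]
opening: 0.996
```

>>> apply_moves:
  steps:
    - {"x":-2,"y":2,"z":-20,"spin":0}
    - {"x":0,"y":0,"z":-18,"spin":0}
    - {"x":0,"y":0,"z":0,"spin":0}

```text
time_s: 2.75
position: [0.464, -0.3201, 0.0247]
tcp_rot: [[0.938, 0.018, 0.347], [-0.347, -0.017, 0.938], [0.022, -1.0, -0.01]]
force: [-0.2, -0.4, 0.1]
opening: 1.002
```

>>> apply_moves:
  steps:
    - {"x":0,"y":0,"z":0,"spin":0}
    - {"x":0,"y":0,"z":0,"spin":0}
    - {"x":0,"y":0,"z":0,"spin":0}
    - {"x":0,"y":0,"z":0,"spin":0}
    - {"x":0,"y":0,"z":0,"spin":0}
    - {"x":0,"y":0,"z":0,"spin":0}
  grip: 10

```text
time_s: 3.35
position: [0.4674, -0.3246, 0.0331]
tcp_rot: [[0.937, 0.027, 0.348], [-0.347, -0.027, 0.937], [0.035, -0.999, -0.016]]
force: [0.1, -0.1, 0.3]
opening: 0.539
```

```bash
python3 - <<'E'
from h import *
def pr():
    s=read_state(); print(round(s["time_s"],2),(s["position"]*1000).round(1),s["joint_positions"].round(2),s["tcp_rot"][:,1].round(4),s["force"].round(1),round(s["opening"],3),s["tau"].round(1), s["qvel"].round(1))
pr()
for i in range(6):
    imaging.capture("wrist"); pr()
E
```

```text
3.35 [ 467.4 -324.6   33.1] [-4.605e+01  4.227e+01  9.974e+01  5.000e-02  3.578e+01 -2.573e+01] [ 0.0271 -0.0274 -0.9993] [ 0.1 -0.1  0.3] 0.539 [ -0.  -43.7  -8.5   0.   -0.1   0. ] [ 0.  -0.5  0.1  0.1  0.2 -0. ]
3.4 [ 467.4 -324.7   33.1] [-4.605e+01  4.227e+01  9.974e+01  5.000e-02  3.578e+01 -2.573e+01] [ 0.0271 -0.0274 -0.9993] [-0.1 -0.2  0.7] 0.493 [ -0.  -43.5  -8.4   0.   -0.1   0. ] [-0.   0.5  0.1 -0.  -0.1  0.2]
3.45 [ 467.3 -324.6   32.9] [-4.605e+01  4.229e+01  9.975e+01  5.000e-02  3.578e+01 -2.573e+01] [ 0.0268 -0.0271 -0.9993] [-0.  -0.  -0.4] 0.449 [  0.  -43.8  -8.5   0.   -0.1   0. ] [-0.1  0.4  0.1 -0.  -0.   0. ]
3.5 [ 467.2 -324.5   32.7] [-4.605e+01  4.231e+01  9.976e+01  5.000e-02  3.578e+01 -2.573e+01] [ 0.0265 -0.0268 -0.9993] [-0.3  0.4 -0.2] 0.403 [ -0.  -43.8  -8.5   0.   -0.1   0. ] [-0.   0.2 -0.  -0.  -0.1  0.1]
3.55 [ 467.1 -324.3   32.6] [-4.605e+01  4.232e+01  9.976e+01  5.000e-02  3.579e+01 -2.573e+01] [ 0.0262 -0.0265 -0.9993] [ 0.7 -0.7  0.2] 0.357 [  0.1 -43.7  -8.7   0.1  -0.2   0. ] [-0.1  0.3  0.  -0.   0.3 -0. ]
3.6 [ 466.9 -324.2   32.6] [-4.605e+01  4.232e+01  9.977e+01  4.000e-02  3.581e+01 -2.573e+01] [ 0.0257 -0.0261 -0.9993] [-2.4  0.1  3.6] 0.31 [  0.3 -42.9  -9.    0.2  -0.6   0. ] [-0.1 -0.1  0.5 -0.6  1.6 -0. ]
3.65 [ 466.  -323.6   32.6] [-4.606e+01  4.230e+01  9.981e+01 -1.000e-02  3.593e+01 -2.573e+01] [ 0.0236 -0.0246 -0.9994] [-5.2  0.7  8.6] 0.268 [  1.2 -40.4 -10.5   0.6  -1.6   0. ] [-0.2 -0.6  1.2 -1.   2.5 -0.1]
```

>>> apply_moves:
  steps:
    - {"x":0,"y":0,"z":-1,"spin":0}
    - {"x":-1,"y":2,"z":-2,"spin":0}
    - {"x":-2,"y":4,"z":-8,"spin":0}
    - {"x":-1,"y":2,"z":-5,"spin":0}
  grip: 42

```text
time_s: 4.05
position: [0.4626, -0.3168, 0.017]
tcp_rot: [[0.937, 0.026, 0.348], [-0.347, -0.028, 0.937], [0.034, -0.999, -0.017]]
force: [-1.4, 0.0, -0.4]
opening: 0.463
```

```bash
cat > hold.py <<'E'
from h import *
import sys
n=int(sys.argv[1]) if len(sys.argv)>1 else 6
def pr():
    s=read_state(); R=s["tcp_rot"]; print(round(s["time_s"],2),"pos",(s["position"]*1000).round(1),"ang",np.degrees(np.arctan2(R[1,0],R[0,0])).round(1),"ydir",R[:2,1].round(3),"F",s["force"].round(1),"open_mm",round(s["opening"]*87,1))
pr()
for i in range(n):
    imaging.capture("wrist")
    if i%3==2 or i==n-1: pr()
E
python3 hold.py 4
```

```text
4.05 pos [ 462.6 -316.8   17. ] ang -20.3 ydir [ 0.026 -0.028] F [-1.4  0.  -0.4] open_mm 40.3
4.2 pos [ 462.6 -316.8   17. ] ang -20.3 ydir [ 0.026 -0.028] F [ 0.7 -0.1  0.5] open_mm 41.4
4.25 pos [ 462.8 -317.2   17.3] ang -20.3 ydir [ 0.026 -0.028] F [-0.3  0.2 -0.1] open_mm 41.7
```

>>> apply_moves:
  steps:
    - {"x":0,"y":0,"z":2,"spin":0}
  grip: 8

```text
time_s: 4.35
position: [0.4629, -0.3171, 0.0191]
tcp_rot: [[0.937, 0.026, 0.347], [-0.347, -0.028, 0.938], [0.034, -0.999, -0.017]]
force: [-0.2, 0.5, 1.1]
opening: 0.445
```

```bash
python3 hold.py 9
```

```text
4.35 pos [ 462.9 -317.1   19.1] ang -20.3 ydir [ 0.026 -0.028] F [-0.2  0.5  1.1] open_mm 38.7
4.5 pos [ 463.1 -317.4   19.5] ang -20.3 ydir [ 0.027 -0.029] F [-0.1 -0.8  0.1] open_mm 29.5
4.65 pos [ 462.9 -317.3   19.5] ang -20.3 ydir [ 0.026 -0.028] F [0.  0.3 0.3] open_mm 20.0
4.8 pos [ 462.9 -317.2   19.5] ang -20.3 ydir [ 0.026 -0.028] F [-0.6 -0.2  1.7] open_mm 20.0
```

>>> apply_moves:
  steps:
    - {"x":0,"y":0,"z":20,"spin":0}
    - {"x":0,"y":0,"z":35,"spin":0}
    - {"x":6,"y":20,"z":30,"spin":0}
    - {"x":14,"y":46,"z":0,"spin":0.01}
    - {"x":14,"y":46,"z":0,"spin":0.01}
    - {"x":14,"y":46,"z":0,"spin":0.01}
    - {"x":14,"y":46,"z":0,"spin":0.01}
    - {"x":14,"y":46,"z":0,"spin":0.01}
    - {"x":14,"y":46,"z":0,"spin":0.01}
    - {"x":14,"y":46,"z":0,"spin":0.01}
    - {"x":14,"y":46,"z":0,"spin":0}
    - {"x":10,"y":26,"z":0,"spin":0}

```text
time_s: 6.0
position: [0.5934, 0.1067, 0.1072]
tcp_rot: [[0.956, 0.034, 0.29], [-0.289, -0.029, 0.957], [0.041, -0.999, -0.018]]
force: [0.8, -0.6, -0.5]
opening: 0.233
```

```bash
python3 hold.py 3; cat > tray.py <<'E'
from h import *
import sys
# overlay tray pockets from wrist with given tray pose; measure white blobs
tag=sys.argv[1]
c=imaging.camera_params("wrist"); im=imaging.capture("wrist"); o=im[:,:,::-1].copy()
T={}
def pose(a,ya,b,yb):
    a=np.array(a);b=np.array(b); e=(a-b)/np.linalg.norm(a-b); th=np.arctan2(-e[0],e[1]); mid=(a+b)/2-e*(ya+yb)/2; return mid,th
def draw(mid,th,pk):
    R=np.array([[np.cos(th),-np.sin(th)],[np.sin(th),np.cos(th)]])
    for z in(.014,):
      for kind,a,b,y in pk:
        if kind=="r": t=np.linspace(0,2*np.pi,40); q=np.c_[a/2*np.cos(t),a/2*np.sin(t)+y]
        else: q=np.array([[-a/2,y-b/2],[a/2,y-b/2],[a/2,y+b/2],[-a/2,y+b/2]])
        X=np.c_[mid+q/1000@R.T,np.full(len(q),z)]
        cv2.polylines(o,[np.round(P(c,X)).astype(int)],True,(0,0,255),1)
draw(*pose([.6315,-.1412],.029,[.6139,-.2151],-.047),[("r",74,74,29),("s",36,36,-47),("s",94,150,0)])
draw(*pose([.6315,.2375],.058,[.5953,.1125],-.072),[("s",55,65,58),("s",36,36,-14),("r",44,44,-72),("s",84,210,0)])
print(pose([.6315,-.1412],.029,[.6139,-.2151],-.047),pose([.6315,.2375],.058,[.5953,.1125],-.072))
wh=((im.min(2)>150)).astype(np.uint8)
nn,lab,st,ce=cv2.connectedComponentsWithStats(wh)
for i in range(1,nn):
    if st[i,4]>300: print(st[i],ce[i].round(1),back(c,*ce[i],.009).round(4))
cv2.imwrite(f"pics/{tag}.png",o)
E
python3 tray.py t1
```

```text
6.0 pos [593.4 106.7 107.2] ang -16.8 ydir [ 0.034 -0.029] F [ 0.8 -0.6 -0.5] open_mm 20.3
6.15 pos [593.3 104.9 107.1] ang -16.7 ydir [ 0.034 -0.03 ] F [-0.4  0.1  0.4] open_mm 20.5
(array([ 0.62478512, -0.16939487]), np.float64(-0.23380416019683292)) (array([0.61534719, 0.18172372]), np.float64(-0.28188841286157323))
[ 262    0   95   71 6542] [309.4  34.7] [0.6284 0.2245 0.009 ]
[ 283  111   56   58 3118] [310.8 139.3] [0.6119 0.1682 0.009 ]
[ 281  199   63   34 1322] [311.8 214.4] [0.5984 0.1221 0.009 ]
[ 574  265   66   61 1948] [603.8 300.4] [ 0.7834 -0.0035  0.009 ]
[ 569  366   38   51 1293] [588.7 392.7] [ 0.7656 -0.0825  0.009 ]
```

View pics/t1.png

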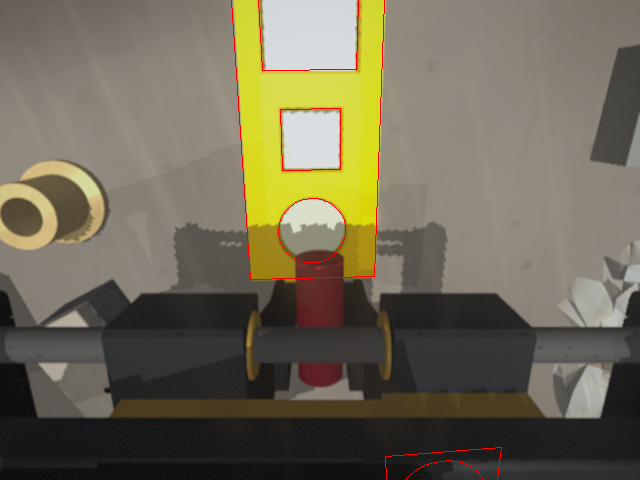

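>>> apply_moves:
  steps:
    - {"x":2,"y":8,"z":-20,"spin":0.01}
    - {"x":0,"y":0,"z":-35,"spin":0}

```text
time_s: 6.4
position: [0.5981, 0.1091, 0.0554]
tcp_rot: [[0.958, 0.043, 0.283], [-0.282, -0.031, 0.959], [0.05, -0.999, -0.017]]
force: [0.5, 0.0, -0.5]
opening: 0.23
```

```bash
python3 hold.py 3
```

```text
6.4 pos [598.1 109.1  55.4] ang -16.4 ydir [ 0.043 -0.031] F [ 0.5  0.  -0.5] open_mm 20.0
6.55 pos [593.8 108.2  52. ] ang -16.5 ydir [ 0.031 -0.031] F [ 0.1 -0.8 -0.5] open_mm 20.2
```

>>> apply_moves:
  steps:
    - {"x":2,"y":4,"z":-15,"spin":0}

```text
time_s: 6.65
position: [0.5978, 0.111, 0.0391]
tcp_rot: [[0.957, 0.036, 0.286], [-0.285, -0.031, 0.958], [0.043, -0.999, -0.02]]
force: [0.6, -0.2, -1.0]
opening: 0.237
```

```bash
python3 hold.py 3
```

```text
6.65 pos [597.8 111.   39.1] ang -16.6 ydir [ 0.036 -0.031] F [ 0.6 -0.2 -1. ] open_mm 20.6
6.8 pos [595.5 111.8  36.8] ang -16.5 ydir [ 0.03  -0.031] F [ 0.3  0.8 -0.9] open_mm 20.2
```

>>> apply_moves:
  steps:
    - {"x":0,"y":0,"z":-12,"spin":0}

```text
time_s: 6.9
position: [0.5974, 0.1118, 0.0265]
tcp_rot: [[0.958, 0.035, 0.285], [-0.284, -0.031, 0.958], [0.042, -0.999, -0.02]]
force: [0.5, 0.5, -0.9]
opening: 0.234
```

```bash
python3 hold.py 3
```

```text
6.9 pos [597.4 111.8  26.5] ang -16.5 ydir [ 0.035 -0.031] F [ 0.5  0.5 -0.9] open_mm 20.4
7.05 pos [594.9 111.8  24.3] ang -16.5 ydir [ 0.029 -0.031] F [-0.9  0.5  0.1] open_mm 20.6
```

>>> apply_moves:
  steps:
    - {"x":0,"y":0,"z":-1,"spin":0}
  grip: 60

```text
time_s: 7.15
position: [0.5952, 0.1119, 0.0236]
tcp_rot: [[0.958, 0.029, 0.285], [-0.284, -0.031, 0.958], [0.037, -0.999, -0.022]]
force: [-0.8, -0.1, -0.1]
opening: 0.273
```

```bash
python3 hold.py 6
```

```text
7.15 pos [595.2 111.9  23.6] ang -16.5 ydir [ 0.029 -0.031] F [-0.8 -0.1 -0.1] open_mm 23.8
7.3 pos [595.1 111.9  23.6] ang -16.5 ydir [ 0.029 -0.031] F [ 0.  -0.1 -0.3] open_mm 33.1
7.45 pos [595.2 111.8  23.6] ang -16.5 ydir [ 0.029 -0.031] F [0.1 0.1 0.4] open_mm 44.2
```

>>> apply_moves:
  steps:
    - {"x":0,"y":0,"z":30,"spin":0}
    - {"x":0,"y":0,"z":45,"spin":0}
    - {"x":-8,"y":-16,"z":30,"spin":0.04}
    - {"x":-22,"y":-41,"z":0,"spin":0.07}
    - {"x":-22,"y":-41,"z":0,"spin":0.07}
    - {"x":-22,"y":-41,"z":0,"spin":0.07}
    - {"x":-22,"y":-41,"z":0,"spin":0.07}
    - {"x":-22,"y":-41,"z":0,"spin":0.07}
    - {"x":-22,"y":-41,"z":0,"spin":0.07}
    - {"x":-16,"y":-30,"z":0,"spin":0.03}
  grip: 70

```text
time_s: 8.45
position: [0.4386, -0.1857, 0.1361]
tcp_rot: [[0.971, 0.057, -0.231], [0.233, -0.015, 0.972], [0.052, -0.998, -0.028]]
force: [-0.2, -0.8, -0.1]
opening: 0.807
```

```bash
python3 hold.py 4; python3 w.py wood_chock w2 0.429 -0.1995 0.19
```

```text
8.45 pos [ 438.6 -185.7  136.1] ang 13.5 ydir [ 0.057 -0.015] F [-0.2 -0.8 -0.1] open_mm 70.2
8.6 pos [ 439.2 -185.5  136. ] ang 13.1 ydir [ 0.057 -0.015] F [ 0.5  0.2 -0.1] open_mm 69.7
8.65 pos [ 439.6 -184.1  135.9] ang 13.2 ydir [ 0.057 -0.014] F [-0.2  0.4  0.2] open_mm 70.3
[ 0.44   -0.1825  0.1357] 13.5 8.75
0.96 [258.6, 212.2, 56.9, 91.9] 4565 [ 0.4278 -0.2006  0.1854] 0.036
```

View pics/w2.png

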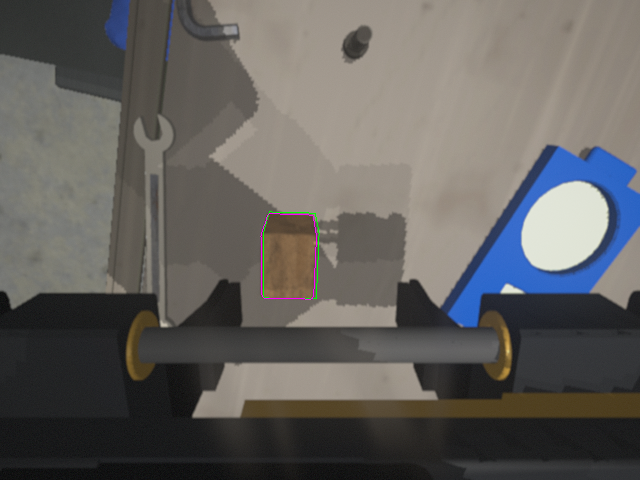

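>>> apply_moves:
  steps:
    - {"x":0,"y":0,"z":40,"spin":0}
    - {"x":0,"y":0,"z":40,"spin":0}
    - {"x":0,"y":0,"z":40,"spin":0}

```text
time_s: 9.05
position: [0.4375, -0.175, 0.253]
tcp_rot: [[0.97, 0.042, -0.238], [0.239, -0.002, 0.971], [0.04, -0.999, -0.012]]
force: [-0.1, -1.2, -0.6]
opening: 0.806
```

```bash
python3 hold.py 6
```

```text
9.05 pos [ 437.5 -175.   253. ] ang 13.8 ydir [ 0.042 -0.002] F [-0.1 -1.2 -0.6] open_mm 70.1
9.2 pos [ 439.7 -176.6  254.9] ang 13.9 ydir [ 0.05  -0.008] F [-0.3  0.8 -0.8] open_mm 69.5
9.35 pos [ 437.1 -175.7  251.3] ang 13.8 ydir [ 0.042 -0.002] F [-0.2  0.5 -0.7] open_mm 69.7
```

>>> apply_moves:
  steps:
    - {"x":-5,"y":-12,"z":-48,"spin":0}

```text
time_s: 9.45
position: [0.4361, -0.1889, 0.2065]
tcp_rot: [[0.969, 0.052, -0.24], [0.241, -0.009, 0.971], [0.049, -0.999, -0.022]]
force: [1.1, -1.2, -1.3]
opening: 0.803
```

```bash
python3 hold.py 6
```

```text
9.45 pos [ 436.1 -188.9  206.5] ang 13.9 ydir [ 0.052 -0.009] F [ 1.1 -1.2 -1.3] open_mm 69.9
9.6 pos [ 429.5 -185.5  200.4] ang 13.7 ydir [0.034 0.005] F [-0.3  0.   1.1] open_mm 70.0
9.75 pos [ 432.6 -187.6  204.3] ang 13.8 ydir [ 0.043 -0.002] F [0.4 0.3 0.8] open_mm 69.9
```

>>> apply_moves:
  steps:
    - {"x":-3,"y":-10,"z":-48,"spin":-0.05}

```text
time_s: 9.85
position: [0.4349, -0.2005, 0.1616]
tcp_rot: [[0.98, 0.056, -0.189], [0.19, -0.015, 0.982], [0.053, -0.998, -0.025]]
force: [-0.2, -1.3, -0.9]
opening: 0.807
```

```bash
python3 hold.py 6
```

```text
9.85 pos [ 434.9 -200.5  161.6] ang 11.0 ydir [ 0.056 -0.015] F [-0.2 -1.3 -0.9] open_mm 70.2
10.0 pos [ 428.5 -196.6  155.4] ang 10.9 ydir [ 0.039 -0.001] F [-0.6 -0.1  0.3] open_mm 69.9
10.15 pos [ 430.6 -197.9  158.4] ang 10.9 ydir [ 0.046 -0.007] F [0.2 0.4 0.4] open_mm 70.2
```

>>> apply_moves:
  steps:
    - {"x":-2,"y":-2,"z":-46,"spin":0}

```text
time_s: 10.25
position: [0.434, -0.2034, 0.1183]
tcp_rot: [[0.98, 0.06, -0.19], [0.192, -0.018, 0.981], [0.055, -0.998, -0.029]]
force: [1.1, -1.9, -0.6]
opening: 0.806
```

```bash
python3 hold.py 3
```

```text
10.25 pos [ 434.  -203.4  118.3] ang 11.1 ydir [ 0.06  -0.018] F [ 1.1 -1.9 -0.6] open_mm 70.2
10.4 pos [ 427.9 -199.   112.5] ang 11.0 ydir [ 0.043 -0.004] F [ 0.3 -0.   0.7] open_mm 69.8
```

>>> apply_moves:
  steps:
    - {"x":0,"y":0,"z":-44,"spin":0}
  grip: 60

```text
time_s: 10.5
position: [0.4325, -0.2023, 0.0738]
tcp_rot: [[0.98, 0.055, -0.19], [0.191, -0.014, 0.981], [0.051, -0.998, -0.024]]
force: [1.3, -1.4, -1.0]
opening: 0.769
```

```bash
python3 hold.py 3
```

```text
10.5 pos [ 432.5 -202.3   73.8] ang 11.0 ydir [ 0.055 -0.014] F [ 1.3 -1.4 -1. ] open_mm 66.9
10.65 pos [ 427.2 -198.3   68.7] ang 11.0 ydir [ 0.04  -0.002] F [-0.1  0.5 -0.2] open_mm 61.9
```

>>> apply_moves:
  steps:
    - {"x":1,"y":-2,"z":-44,"spin":0}

```text
time_s: 10.75
position: [0.4325, -0.2032, 0.0304]
tcp_rot: [[0.98, 0.052, -0.191], [0.191, -0.011, 0.981], [0.049, -0.999, -0.021]]
force: [1.1, -1.0, -0.4]
opening: 0.701
```

```bash
python3 hold.py 3
```

```text
10.75 pos [ 432.5 -203.2   30.4] ang 11.0 ydir [ 0.052 -0.011] F [ 1.1 -1.  -0.4] open_mm 61.0
10.9 pos [ 427.9 -199.8   25.4] ang 11.0 ydir [ 0.039 -0.   ] F [0.7 0.1 0. ] open_mm 60.3
```

>>> apply_moves:
  steps:
    - {"x":0,"y":0,"z":0,"spin":0}
  grip: 25

```text
time_s: 11.0
position: [0.4289, -0.2005, 0.0283]
tcp_rot: [[0.981, 0.042, -0.19], [0.19, -0.003, 0.982], [0.04, -0.999, -0.011]]
force: [-0.3, 0.7, 0.6]
opening: 0.657
```

```bash
python3 hold.py 9
```

```text
11.0 pos [ 428.9 -200.5   28.3] ang 11.0 ydir [ 0.042 -0.003] F [-0.3  0.7  0.6] open_mm 57.2
11.15 pos [ 429.3 -200.8   28.5] ang 11.0 ydir [ 0.043 -0.004] F [-0.4  0.1  0.2] open_mm 47.0
11.3 pos [ 428.6 -200.4   27.2] ang 11.0 ydir [ 0.041 -0.003] F [ 0.1 -0.1  1.9] open_mm 35.9
11.45 pos [ 428.4 -200.4   27.2] ang 11.0 ydir [ 0.041 -0.002] F [-0.6 -0.3 11.4] open_mm 35.1
```

>>> apply_moves:
  steps:
    - {"x":0,"y":0,"z":25,"spin":0}
    - {"x":0,"y":0,"z":40,"spin":0}
    - {"x":8,"y":20,"z":30,"spin":0}
    - {"x":20,"y":43,"z":0,"spin":-0.06}
    - {"x":20,"y":43,"z":0,"spin":-0.06}
    - {"x":20,"y":43,"z":0,"spin":-0.06}
    - {"x":20,"y":43,"z":0,"spin":-0.06}
    - {"x":20,"y":43,"z":0,"spin":-0.06}
    - {"x":20,"y":43,"z":0,"spin":-0.06}
    - {"x":20,"y":43,"z":0,"spin":-0.06}
    - {"x":20,"y":43,"z":0,"spin":-0.05}
    - {"x":20,"y":43,"z":0,"spin":0}

```text
time_s: 12.65
position: [0.6188, 0.2166, 0.133]
tcp_rot: [[0.951, 0.041, 0.307], [-0.306, -0.029, 0.952], [0.048, -0.999, -0.015]]
force: [0.6, 0.3, -1.6]
opening: 0.401
```

```bash
python3 hold.py 5
```

```text
12.65 pos [618.8 216.6 133. ] ang -17.8 ydir [ 0.041 -0.029] F [ 0.6  0.3 -1.6] open_mm 34.9
12.8 pos [619.3 217.7 132.8] ang -17.5 ydir [ 0.043 -0.028] F [-0.4 -1.8 -1.8] open_mm 35.1
12.9 pos [617.6 214.4 132.3] ang -17.7 ydir [ 0.039 -0.03 ] F [-0.   0.4 -0.2] open_mm 35.0
```

>>> apply_moves:
  steps:
    - {"x":14,"y":23,"z":-25,"spin":0.025}

```text
time_s: 13.0
position: [0.632, 0.2344, 0.1103]
tcp_rot: [[0.958, 0.043, 0.284], [-0.283, -0.03, 0.959], [0.049, -0.999, -0.017]]
force: [1.6, -0.7, -1.1]
opening: 0.402
```

```bash
python3 hold.py 3
```

```text
13.0 pos [632.  234.4 110.3] ang -16.5 ydir [ 0.043 -0.03 ] F [ 1.6 -0.7 -1.1] open_mm 35.0
13.15 pos [629.9 236.  105.4] ang -16.4 ydir [ 0.035 -0.03 ] F [-0.9 -0.3 -1.4] open_mm 35.1
```

>>> apply_moves:
  steps:
    - {"x":0,"y":0,"z":-35,"spin":0}

```text
time_s: 13.25
position: [0.634, 0.2354, 0.0754]
tcp_rot: [[0.958, 0.046, 0.284], [-0.283, -0.028, 0.959], [0.052, -0.999, -0.014]]
force: [0.9, 1.2, -1.4]
opening: 0.402
```

```bash
python3 hold.py 3; python3 tray.py t2
```

```text
13.25 pos [634.  235.4  75.4] ang -16.5 ydir [ 0.046 -0.028] F [ 0.9  1.2 -1.4] open_mm 34.9
13.4 pos [627.1 233.8  68.8] ang -16.5 ydir [ 0.028 -0.032] F [ 0.1  0.2 -1. ] open_mm 35.3
(array([ 0.62478512, -0.16939487]), np.float64(-0.23380416019683292)) (array([0.61534719, 0.18172372]), np.float64(-0.28188841286157323))
[  412     0   199    87 11013] [505.6  38.9] [0.7519 0.3179 0.009 ]
[ 273  198   96   43 3252] [319.9 215.6] [0.6376 0.258  0.009 ]
```

View pics/t2.png

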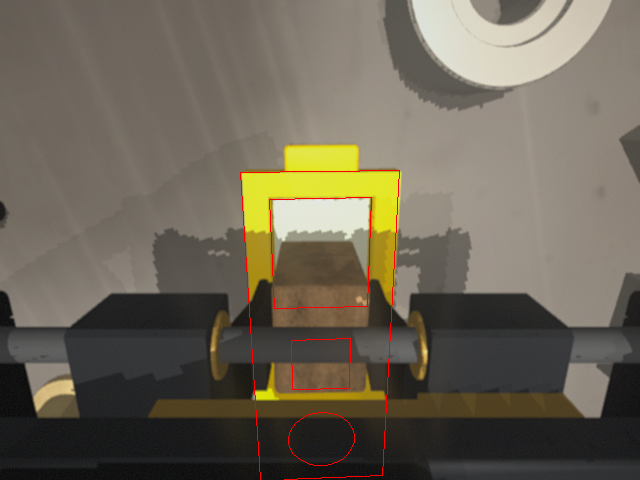

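```bash
python3 hold.py 1
```

```text
13.45 pos [628.9 234.5  70.4] ang -16.5 ydir [ 0.032 -0.031] F [ 0.3 -0.2 -1.3] open_mm 35.0
13.5 pos [630.1 235.   71.5] ang -16.4 ydir [ 0.036 -0.03 ] F [-0.2  0.  -1.3] open_mm 35.1
```

>>> apply_moves:
  steps:
    - {"x":2,"y":3,"z":-20,"spin":0}

```text
time_s: 13.6
position: [0.6356, 0.2381, 0.0557]
tcp_rot: [[0.958, 0.045, 0.285], [-0.284, -0.029, 0.958], [0.051, -0.999, -0.015]]
force: [0.9, 0.7, -0.7]
opening: 0.402
```

```bash
python3 hold.py 4
```

```text
13.6 pos [635.6 238.1  55.7] ang -16.5 ydir [ 0.045 -0.029] F [ 0.9  0.7 -0.7] open_mm 35.0
13.75 pos [631.4 237.8  50.7] ang -16.4 ydir [ 0.034 -0.031] F [-0.1 -0.8 -1.9] open_mm 35.0
13.8 pos [631.7 238.   51.2] ang -16.4 ydir [ 0.035 -0.031] F [-0.1  0.7 -1.4] open_mm 35.0
```

>>> apply_moves:
  steps:
    - {"x":0,"y":0,"z":-17,"spin":0}

```text
time_s: 13.9
position: [0.6343, 0.2387, 0.0365]
tcp_rot: [[0.958, 0.041, 0.284], [-0.283, -0.029, 0.959], [0.048, -0.999, -0.016]]
force: [0.9, -0.2, -1.4]
opening: 0.407
```

```bash
python3 hold.py 4
```

```text
13.9 pos [634.3 238.7  36.5] ang -16.4 ydir [ 0.041 -0.029] F [ 0.9 -0.2 -1.4] open_mm 35.4
14.05 pos [630.3 237.7  32.4] ang -16.4 ydir [ 0.031 -0.031] F [-0.2 -0.4 -1.7] open_mm 35.1
14.1 pos [631.  237.8  33.1] ang -16.4 ydir [ 0.033 -0.031] F [-0.1 -0.7 -1.1] open_mm 34.9
```

>>> apply_moves:
  steps:
    - {"x":0,"y":0,"z":-3,"spin":0}

```text
time_s: 14.2
position: [0.6318, 0.2378, 0.0312]
tcp_rot: [[0.958, 0.034, 0.283], [-0.282, -0.031, 0.959], [0.042, -0.999, -0.02]]
force: [-4.4, -0.1, 26.4]
opening: 0.405
```

```bash
python3 hold.py 3
```

```text
14.2 pos [631.8 237.8  31.2] ang -16.4 ydir [ 0.034 -0.031] F [-4.4 -0.1 26.4] open_mm 35.3
14.35 pos [631.7 237.9  31.4] ang -16.4 ydir [ 0.034 -0.031] F [-1.1 -0.6  3.8] open_mm 34.8
```

>>> apply_moves:
  steps:
    - {"x":0,"y":0,"z":0,"spin":0}
  grip: 65

```text
time_s: 14.45
position: [0.6322, 0.2381, 0.0319]
tcp_rot: [[0.958, 0.036, 0.283], [-0.282, -0.031, 0.959], [0.043, -0.999, -0.019]]
force: [-0.2, -0.7, 0.9]
opening: 0.441
```

```bash
python3 hold.py 6
```

```text
14.45 pos [632.2 238.1  31.9] ang -16.4 ydir [ 0.036 -0.031] F [-0.2 -0.7  0.9] open_mm 38.3
14.6 pos [631.9 238.   31.5] ang -16.4 ydir [ 0.035 -0.031] F [ 0.2 -0.1  0.3] open_mm 47.8
14.75 pos [631.6 238.   31.2] ang -16.4 ydir [ 0.034 -0.031] F [ 0.3 -0.5  0.1] open_mm 59.0
```

>>> apply_moves:
  steps:
    - {"x":0,"y":0,"z":40,"spin":0}
    - {"x":0,"y":0,"z":40,"spin":0}
    - {"x":-20,"y":5,"z":30,"spin":0}
    - {"x":-40,"y":10,"z":10,"spin":0}
    - {"x":-45,"y":10,"z":0,"spin":0}
    - {"x":-45,"y":10,"z":0,"spin":0}
    - {"x":-20,"y":5,"z":0,"spin":0}

```text
time_s: 15.45
position: [0.4593, 0.2769, 0.153]
tcp_rot: [[0.957, 0.036, 0.289], [-0.288, -0.03, 0.957], [0.043, -0.999, -0.018]]
force: [-0.3, 0.2, 0.0]
opening: 0.747
```

```bash
python3 hold.py 4; python3 w.py cap_screw_1 w3 0.462 0.313 0
```

```text
15.45 pos [459.3 276.9 153. ] ang -16.7 ydir [ 0.036 -0.03 ] F [-0.3  0.2  0. ] open_mm 65.0
15.6 pos [463.  277.2 153.3] ang -16.7 ydir [ 0.04  -0.029] F [ 0.7 -0.6  0.1] open_mm 64.8
15.65 pos [464.9 277.2 153.4] ang -16.8 ydir [ 0.042 -0.028] F [ 0.5 -1.1 -0.3] open_mm 65.0
[0.4662 0.2769 0.1532] -16.9 15.75
0.62 [283.2, 171.9, 18.5, 22.0] 403 [0.4622 0.3137 0.0867] 0.097
```

View pics/w3.png

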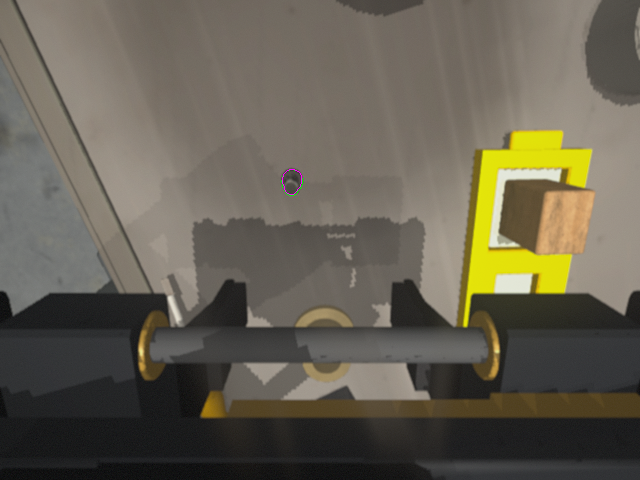

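>>> apply_moves:
  steps:
    - {"x":-3,"y":36,"z":-20,"spin":0}
  grip: 40

```text
time_s: 15.85
position: [0.467, 0.3111, 0.135]
tcp_rot: [[0.954, 0.048, 0.296], [-0.295, -0.027, 0.955], [0.054, -0.998, -0.012]]
force: [1.6, 0.1, -0.5]
opening: 0.711
```

```bash
python3 hold.py 3
```

```text
15.85 pos [467.  311.1 135. ] ang -17.2 ydir [ 0.048 -0.027] F [ 1.6  0.1 -0.5] open_mm 61.9
16.0 pos [464.  313.6 132. ] ang -16.8 ydir [ 0.042 -0.028] F [-0.2  0.2  0.1] open_mm 52.5
```

>>> apply_moves:
  steps:
    - {"x":0,"y":0,"z":-40,"spin":0}

```text
time_s: 16.1
position: [0.4694, 0.3153, 0.0956]
tcp_rot: [[0.956, 0.054, 0.29], [-0.289, -0.024, 0.957], [0.058, -0.998, -0.007]]
force: [1.5, 0.2, -0.1]
opening: 0.521
```

```bash
python3 hold.py 3
```

```text
16.1 pos [469.4 315.3  95.6] ang -16.8 ydir [ 0.054 -0.024] F [ 1.5  0.2 -0.1] open_mm 45.3
16.25 pos [462.9 312.   90. ] ang -16.9 ydir [ 0.036 -0.031] F [ 0.4 -0.1  0.9] open_mm 41.4
```

>>> apply_moves:
  steps:
    - {"x":0,"y":2,"z":-40,"spin":0}

```text
time_s: 16.35
position: [0.4681, 0.3155, 0.0546]
tcp_rot: [[0.955, 0.048, 0.292], [-0.291, -0.026, 0.956], [0.053, -0.999, -0.011]]
force: [0.7, 0.3, 0.1]
opening: 0.464
```

```bash
python3 hold.py 3
```

```text
16.35 pos [468.1 315.5  54.6] ang -16.9 ydir [ 0.048 -0.026] F [0.7 0.3 0.1] open_mm 40.3
16.5 pos [461.9 312.9  49.3] ang -16.9 ydir [ 0.032 -0.033] F [-0.7 -0.8  0.9] open_mm 39.7
```

>>> apply_moves:
  steps:
    - {"x":1,"y":1,"z":-23,"spin":0}

```text
time_s: 16.6
position: [0.4661, 0.315, 0.0304]
tcp_rot: [[0.956, 0.039, 0.292], [-0.291, -0.03, 0.956], [0.046, -0.999, -0.017]]
force: [0.7, -0.0, -0.2]
opening: 0.462
```

```bash
python3 hold.py 4
```

```text
16.6 pos [466.1 315.   30.4] ang -16.9 ydir [ 0.039 -0.03 ] F [ 0.7 -0.  -0.2] open_mm 40.2
16.75 pos [463.4 313.8  28. ] ang -16.9 ydir [ 0.033 -0.033] F [-0.5 -0.3  0.4] open_mm 39.8
16.8 pos [463.8 314.1  28.5] ang -16.9 ydir [ 0.034 -0.032] F [-0.6 -0.3 -0.2] open_mm 40.2
```

>>> apply_moves:
  steps:
    - {"x":-1,"y":0,"z":-5,"spin":0}
  grip: 3

```text
time_s: 16.9
position: [0.4643, 0.3147, 0.0259]
tcp_rot: [[0.956, 0.038, 0.292], [-0.29, -0.031, 0.956], [0.045, -0.999, -0.018]]
force: [0.3, 0.8, 0.3]
opening: 0.425
```

```bash
python3 hold.py 10
```

```text
16.9 pos [464.3 314.7  25.9] ang -16.9 ydir [ 0.038 -0.031] F [0.3 0.8 0.3] open_mm 37.0
17.05 pos [463.2 314.3  24.6] ang -16.9 ydir [ 0.036 -0.032] F [-0.3  0.3  0.5] open_mm 27.1
17.2 pos [463.  314.2  24. ] ang -16.9 ydir [ 0.035 -0.032] F [ 0.6  1.2 -0.1] open_mm 16.0
17.35 pos [462.6 314.2  23.8] ang -16.9 ydir [ 0.034 -0.032] F [-0.9  0.5  3.6] open_mm 9.1
17.4 pos [462.6 314.2  23.8] ang -16.9 ydir [ 0.034 -0.032] F [-0.9  0.6  4.5] open_mm 8.9
```

>>> apply_moves:
  steps:
    - {"x":0,"y":0,"z":25,"spin":0}
    - {"x":0,"y":0,"z":35,"spin":0}
    - {"x":0,"y":-15,"z":25,"spin":0}
    - {"x":32,"y":-30,"z":0,"spin":0}
    - {"x":32,"y":-30,"z":0,"spin":0}
    - {"x":32,"y":-30,"z":0,"spin":0}
    - {"x":32,"y":-30,"z":0,"spin":0}
    - {"x":18,"y":-14,"z":0,"spin":0.01}

```text
time_s: 18.2
position: [0.6088, 0.1613, 0.1108]
tcp_rot: [[0.962, 0.031, 0.273], [-0.272, -0.035, 0.962], [0.04, -0.999, -0.025]]
force: [0.1, 0.9, -0.8]
opening: 0.106
```

```bash
python3 hold.py 5
```

```text
18.2 pos [608.8 161.3 110.8] ang -15.8 ydir [ 0.031 -0.035] F [ 0.1  0.9 -0.8] open_mm 9.2
18.35 pos [606.8 162.7 110.3] ang -15.8 ydir [ 0.029 -0.034] F [-0.2  0.5 -0.2] open_mm 9.2
18.45 pos [604.3 164.5 110. ] ang -15.7 ydir [ 0.026 -0.034] F [0.7 0.5 0.2] open_mm 9.4
```

>>> apply_moves:
  steps:
    - {"x":7,"y":4,"z":-40,"spin":0}

```text
time_s: 18.55
position: [0.6138, 0.1699, 0.0744]
tcp_rot: [[0.962, 0.036, 0.27], [-0.269, -0.033, 0.963], [0.043, -0.999, -0.022]]
force: [0.6, 0.5, -0.3]
opening: 0.103
```

```bash
python3 hold.py 5
```

```text
18.55 pos [613.8 169.9  74.4] ang -15.6 ydir [ 0.036 -0.033] F [ 0.6  0.5 -0.3] open_mm 9.0
18.7 pos [607.4 169.5  67.2] ang -15.5 ydir [ 0.018 -0.035] F [0.4 1.  0.4] open_mm 8.8
18.8 pos [610.4 169.4  70.4] ang -15.6 ydir [ 0.025 -0.034] F [ 0.5 -1.6  0.4] open_mm 9.2
```

>>> apply_moves:
  steps:
    - {"x":3,"y":1,"z":-20,"spin":0}

```text
time_s: 18.9
position: [0.6158, 0.1713, 0.0545]
tcp_rot: [[0.963, 0.033, 0.268], [-0.267, -0.033, 0.963], [0.041, -0.999, -0.023]]
force: [0.7, -0.0, 0.2]
opening: 0.104
```

```bash
python3 hold.py 5; python3 tray.py t3
```

```text
18.9 pos [615.8 171.3  54.5] ang -15.5 ydir [ 0.033 -0.033] F [ 0.7 -0.   0.2] open_mm 9.0
19.05 pos [612.9 170.8  51.4] ang -15.5 ydir [ 0.025 -0.034] F [-0.3  0.4 -0.7] open_mm 8.9
19.15 pos [613.8 170.7  52.1] ang -15.6 ydir [ 0.027 -0.034] F [ 0.3 -0.4 -0.4] open_mm 8.9
(array([ 0.62478512, -0.16939487]), np.float64(-0.23380416019683292)) (array([0.61534719, 0.18172372]), np.float64(-0.28188841286157323))
[ 258   68  115  135 2458] [299.6 116.9] [0.628  0.2486 0.009 ]
```

View pics/t3.png

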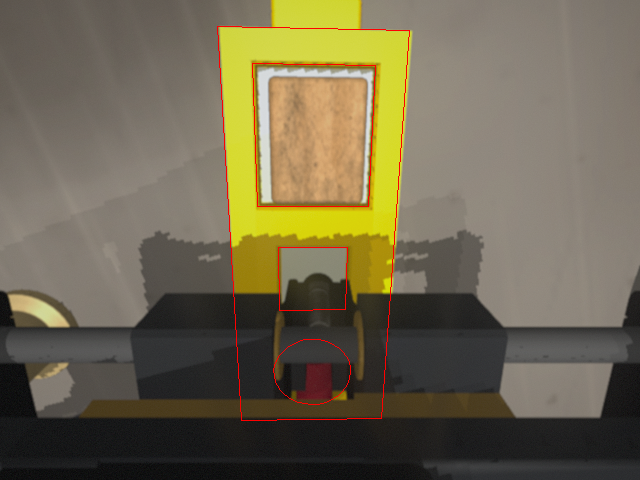

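>>> apply_moves:
  steps:
    - {"x":-1,"y":-2,"z":-20,"spin":0}

```text
time_s: 19.3
position: [0.6161, 0.1691, 0.0357]
tcp_rot: [[0.962, 0.036, 0.269], [-0.268, -0.033, 0.963], [0.043, -0.999, -0.022]]
force: [0.2, -0.3, -0.7]
opening: 0.102
```

```bash
python3 hold.py 5
```

```text
19.3 pos [616.1 169.1  35.7] ang -15.5 ydir [ 0.036 -0.033] F [ 0.2 -0.3 -0.7] open_mm 8.9
19.45 pos [612.3 168.4  32.1] ang -15.6 ydir [ 0.026 -0.034] F [-1.1  0.3 -1.5] open_mm 8.8
19.55 pos [613.4 168.6  32.9] ang -15.6 ydir [ 0.029 -0.034] F [-0.1 -0.2  0.7] open_mm 8.9
```

>>> apply_moves:
  steps:
    - {"x":0,"y":0,"z":-6,"spin":0}

```text
time_s: 19.65
position: [0.6146, 0.1688, 0.0283]
tcp_rot: [[0.963, 0.032, 0.269], [-0.268, -0.033, 0.963], [0.04, -0.999, -0.024]]
force: [1.0, 0.0, 0.3]
opening: 0.105
```

```bash
python3 hold.py 4
```

```text
19.65 pos [614.6 168.8  28.3] ang -15.6 ydir [ 0.032 -0.033] F [1.  0.  0.3] open_mm 9.1
19.8 pos [614.6 168.8  27.8] ang -15.6 ydir [ 0.032 -0.033] F [0.5 1.1 3.1] open_mm 8.6
19.85 pos [614.6 168.8  27.8] ang -15.6 ydir [ 0.031 -0.033] F [0.6 0.8 2.5] open_mm 9.1
```

>>> apply_moves:
  steps:
    - {"x":0,"y":0,"z":0,"spin":0}
  grip: 50

```text
time_s: 19.95
position: [0.6147, 0.1688, 0.028]
tcp_rot: [[0.963, 0.032, 0.269], [-0.268, -0.033, 0.963], [0.039, -0.999, -0.024]]
force: [-0.5, -0.7, 0.6]
opening: 0.14
```

```bash
python3 hold.py 6
```

```text
19.95 pos [614.7 168.8  28. ] ang -15.6 ydir [ 0.032 -0.033] F [-0.5 -0.7  0.6] open_mm 12.2
20.1 pos [614.2 168.8  27.6] ang -15.6 ydir [ 0.031 -0.033] F [ 0.3 -0.3  0.1] open_mm 21.6
20.25 pos [614.2 168.7  27.5] ang -15.6 ydir [ 0.031 -0.033] F [ 0.7 -0.   0.4] open_mm 33.0
```

>>> apply_moves:
  steps:
    - {"x":0,"y":0,"z":40,"spin":0}
    - {"x":0,"y":0,"z":40,"spin":0}
    - {"x":-10,"y":0,"z":40,"spin":0}
    - {"x":-45,"y":-8,"z":0,"spin":0}
    - {"x":-45,"y":-8,"z":0,"spin":0}
    - {"x":-45,"y":-8,"z":0,"spin":0}
    - {"x":-20,"y":-5,"z":0,"spin":0}
  grip: 82

```text
time_s: 20.95
position: [0.446, 0.1388, 0.1494]
tcp_rot: [[0.962, 0.032, 0.27], [-0.269, -0.033, 0.963], [0.04, -0.999, -0.023]]
force: [0.2, -0.7, -0.3]
opening: 0.926
```

```bash
python3 hold.py 4; python3 w.py brass_bush w4 0.448 0.1775 0
```

```text
20.95 pos [446.  138.8 149.4] ang -15.6 ydir [ 0.032 -0.033] F [ 0.2 -0.7 -0.3] open_mm 80.5
21.1 pos [450.5 139.1 149.9] ang -15.6 ydir [ 0.038 -0.033] F [0.8 1.6 0. ] open_mm 81.4
21.15 pos [452.8 139.3 150.1] ang -15.6 ydir [ 0.04  -0.032] F [0.4 0.4 0.1] open_mm 81.8
[0.454  0.1394 0.1499] -15.6 21.25
0.72 [253.6, 143.2, 70.5, 74.3] 3722 [0.4474 0.1775 0.1245] 0.188
```

View pics/w4.png

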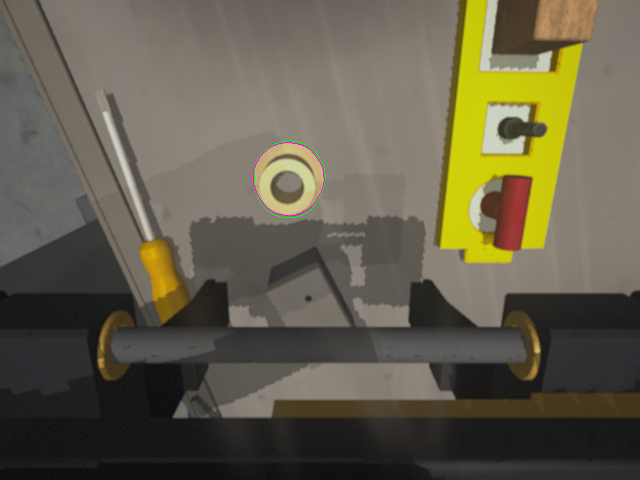

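>>> apply_moves:
  steps:
    - {"x":-4,"y":38,"z":-20,"spin":0}

```text
time_s: 21.35
position: [0.455, 0.1758, 0.1315]
tcp_rot: [[0.96, 0.049, 0.276], [-0.274, -0.032, 0.961], [0.056, -0.998, -0.018]]
force: [1.4, -0.0, -0.4]
opening: 0.941
```

```bash
python3 hold.py 3
```

```text
21.35 pos [455.  175.8 131.5] ang -15.9 ydir [ 0.049 -0.032] F [ 1.4 -0.  -0.4] open_mm 81.8
21.5 pos [450.7 178.7 128.9] ang -15.5 ydir [ 0.04  -0.032] F [ 0.5 -0.1 -0.2] open_mm 82.1
```

>>> apply_moves:
  steps:
    - {"x":0,"y":0,"z":-40,"spin":0}

```text
time_s: 21.6
position: [0.4561, 0.1798, 0.0917]
tcp_rot: [[0.962, 0.053, 0.266], [-0.265, -0.03, 0.964], [0.059, -0.998, -0.015]]
force: [1.2, 0.0, -1.1]
opening: 0.942
```

```bash
python3 hold.py 3
```

```text
21.6 pos [456.1 179.8  91.7] ang -15.4 ydir [ 0.053 -0.03 ] F [ 1.2  0.  -1.1] open_mm 81.9
21.75 pos [449.7 178.   87.1] ang -15.5 ydir [ 0.035 -0.034] F [-0.3 -0.1 -0.3] open_mm 82.2
```

>>> apply_moves:
  steps:
    - {"x":-1,"y":0,"z":-40,"spin":0}

```text
time_s: 21.85
position: [0.4538, 0.1786, 0.0507]
tcp_rot: [[0.962, 0.046, 0.268], [-0.267, -0.032, 0.963], [0.053, -0.998, -0.018]]
force: [0.9, 0.9, 0.1]
opening: 0.945
```

```bash
python3 hold.py 3
```

```text
21.85 pos [453.8 178.6  50.7] ang -15.5 ydir [ 0.046 -0.032] F [0.9 0.9 0.1] open_mm 82.3
22.0 pos [447.7 177.4  46.6] ang -15.5 ydir [ 0.03  -0.035] F [-0.1  0.6  0.1] open_mm 81.9
```

>>> apply_moves:
  steps:
    - {"x":0,"y":0,"z":-22,"spin":0}
  grip: 70

```text
time_s: 22.1
position: [0.4507, 0.1777, 0.028]
tcp_rot: [[0.962, 0.038, 0.269], [-0.267, -0.033, 0.963], [0.045, -0.999, -0.022]]
force: [0.6, -0.1, -0.4]
opening: 0.91
```

```bash
python3 hold.py 4
```

```text
22.1 pos [450.7 177.7  28. ] ang -15.5 ydir [ 0.038 -0.033] F [ 0.6 -0.1 -0.4] open_mm 79.1
22.25 pos [448.5 177.3  26.4] ang -15.5 ydir [ 0.032 -0.034] F [-0.4  0.1  0.2] open_mm 72.5
22.3 pos [448.8 177.4  26.8] ang -15.5 ydir [ 0.033 -0.034] F [-0.3 -0.4  0.1] open_mm 71.5
```

>>> apply_moves:
  steps:
    - {"x":0,"y":0,"z":-6,"spin":0}
  grip: 30

```text
time_s: 22.4
position: [0.4503, 0.1777, 0.0231]
tcp_rot: [[0.963, 0.038, 0.269], [-0.267, -0.033, 0.963], [0.045, -0.999, -0.022]]
force: [-0.2, -0.8, -0.4]
opening: 0.775
```

```bash
python3 hold.py 9
```

```text
22.4 pos [450.3 177.7  23.1] ang -15.5 ydir [ 0.038 -0.033] F [-0.2 -0.8 -0.4] open_mm 67.4
22.55 pos [449.4 177.5  21.7] ang -15.5 ydir [ 0.035 -0.034] F [ 0.2  0.5 -0.2] open_mm 57.5
22.7 pos [448.2 177.5  21.2] ang -15.5 ydir [ 0.032 -0.034] F [-1.6  0.7  4.5] open_mm 47.6
22.85 pos [448.2 177.5  21.2] ang -15.5 ydir [ 0.032 -0.034] F [-1.7  1.2  6.4] open_mm 47.6
```

>>> apply_moves:
  steps:
    - {"x":0,"y":0,"z":12,"spin":0}
    - {"x":0,"y":0,"z":25,"spin":0}
    - {"x":0,"y":0,"z":30,"spin":0}
    - {"x":6,"y":-10,"z":15,"spin":0}

```text
time_s: 23.25
position: [0.4509, 0.1675, 0.1042]
tcp_rot: [[0.964, 0.024, 0.266], [-0.265, -0.035, 0.964], [0.033, -0.999, -0.028]]
force: [-0.8, 0.1, -1.8]
opening: 0.543
```

```bash
python3 hold.py 2
```

```text
23.25 pos [450.9 167.5 104.2] ang -15.4 ydir [ 0.024 -0.035] F [-0.8  0.1 -1.8] open_mm 47.3
23.35 pos [453.7 166.7 104.6] ang -15.5 ydir [ 0.029 -0.035] F [ 0.6 -0.  -2.5] open_mm 47.8
```

>>> apply_moves:
  steps:
    - {"x":10,"y":-18,"z":0,"spin":0}
    - {"x":16,"y":-28,"z":0,"spin":0}
    - {"x":18,"y":-32,"z":0,"spin":0}
    - {"x":18,"y":-32,"z":0,"spin":0}
    - {"x":18,"y":-32,"z":0,"spin":0}
    - {"x":18,"y":-32,"z":0,"spin":0}
    - {"x":18,"y":-32,"z":0,"spin":0}
    - {"x":18,"y":-32,"z":0,"spin":0}
    - {"x":18,"y":-32,"z":0,"spin":0.02}
    - {"x":16,"y":-26,"z":0,"spin":0.02}

```text
time_s: 24.35
position: [0.615, -0.1339, 0.0945]
tcp_rot: [[0.974, 0.009, 0.225], [-0.224, -0.028, 0.974], [0.015, -1.0, -0.025]]
force: [0.2, -0.1, -2.7]
opening: 0.547
```

```bash
python3 hold.py 5
```

```text
24.35 pos [ 615.  -133.9   94.5] ang -13.0 ydir [ 0.009 -0.028] F [ 0.2 -0.1 -2.7] open_mm 47.6
24.5 pos [ 615.3 -134.1   94.6] ang -13.1 ydir [ 0.01  -0.028] F [-1. -0. -3.] open_mm 47.5
24.6 pos [ 613.4 -131.5   94.6] ang -13.0 ydir [ 0.007 -0.026] F [-0.6  0.2 -1.9] open_mm 47.2
```

Holding the bush (force −2.7 N matches 0.28 kg). On to the pocket.

>>> apply_moves:
  steps:
    - {"x":18,"y":-9,"z":-25,"spin":0}

```text
time_s: 24.7
position: [0.6302, -0.1383, 0.0714]
tcp_rot: [[0.975, 0.007, 0.223], [-0.223, -0.026, 0.974], [0.012, -1.0, -0.024]]
force: [1.3, 0.1, -2.9]
opening: 0.549
```

```bash
python3 hold.py 5
```

```text
24.7 pos [ 630.2 -138.3   71.4] ang -12.9 ydir [ 0.007 -0.026] F [ 1.3  0.1 -2.9] open_mm 47.8
24.85 pos [ 629.6 -138.7   67.5] ang -12.9 ydir [ 0.002 -0.024] F [-0.4 -0.6 -2.1] open_mm 47.4
24.95 pos [ 630.1 -138.9   69.3] ang -12.9 ydir [ 0.005 -0.025] F [-0.9  0.4 -2.4] open_mm 47.3
```

>>> apply_moves:
  steps:
    - {"x":0,"y":0,"z":-20,"spin":0}

```text
time_s: 25.05
position: [0.6322, -0.1389, 0.0526]
tcp_rot: [[0.975, 0.011, 0.223], [-0.222, -0.028, 0.975], [0.017, -1.0, -0.025]]
force: [1.1, -0.8, -2.0]
opening: 0.545
```

```bash
python3 hold.py 5; python3 tray.py t4
```

```text
25.05 pos [ 632.2 -138.9   52.6] ang -12.9 ydir [ 0.011 -0.028] F [ 1.1 -0.8 -2. ] open_mm 47.4
25.2 pos [ 628.5 -137.6   49.1] ang -12.9 ydir [ 0.002 -0.024] F [ 0.7 -0.1 -2. ] open_mm 47.4
25.3 pos [ 630.2 -138.6   50.3] ang -12.9 ydir [ 0.005 -0.026] F [-0.3 -0.  -1.9] open_mm 47.9
(array([ 0.62478512, -0.16939487]), np.float64(-0.23380416019683292)) (array([0.61534719, 0.18172372]), np.float64(-0.28188841286157323))
[ 521    0  111  109 7429] [567.2  47.5] [ 0.7651 -0.0577  0.009 ]
[605  35  32  51 560] [622.2  62.5] [ 0.7897 -0.0697  0.009 ]
[625  99  15  61 616] [633.6 131.3] [ 0.7953 -0.1022  0.009 ]
[562 110  21  40 466] [570.1 129.9] [ 0.7652 -0.0946  0.009 ]
[ 265  212  110   34 2123] [322.4 228.4] [ 0.6381 -0.1158  0.009 ]
[290 243  47  12 311] [315.  248.3] [ 0.6319 -0.1254  0.009 ]
```

View pics/t4.png

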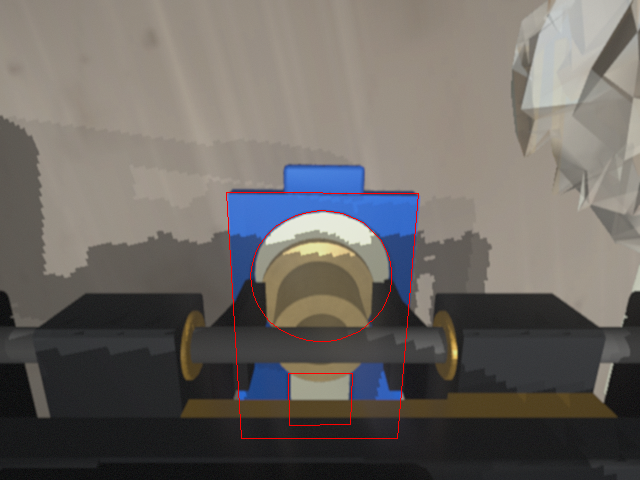

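>>> apply_moves:
  steps:
    - {"x":1,"y":-3,"z":-16,"spin":0}

```text
time_s: 25.45
position: [0.6338, -0.1424, 0.0371]
tcp_rot: [[0.975, 0.012, 0.223], [-0.223, -0.028, 0.975], [0.018, -1.0, -0.025]]
force: [0.8, -0.1, -1.9]
opening: 0.548
```

```bash
python3 hold.py 5
```

```text
25.45 pos [ 633.8 -142.4   37.1] ang -12.9 ydir [ 0.012 -0.028] F [ 0.8 -0.1 -1.9] open_mm 47.7
25.6 pos [ 630.7 -141.8   33.4] ang -12.9 ydir [ 0.004 -0.025] F [-0.2  0.8 -2.8] open_mm 47.8
25.7 pos [ 631.3 -141.9   34.1] ang -12.9 ydir [ 0.005 -0.026] F [-0.4  0.1 -2.2] open_mm 47.4
```

>>> apply_moves:
  steps:
    - {"x":0,"y":0,"z":-8,"spin":0}

```text
time_s: 25.8
position: [0.6325, -0.1424, 0.027]
tcp_rot: [[0.975, 0.008, 0.224], [-0.223, -0.027, 0.974], [0.014, -1.0, -0.024]]
force: [0.4, 0.2, -2.4]
opening: 0.546
```

```bash
python3 hold.py 4
```

```text
25.8 pos [ 632.5 -142.4   27. ] ang -12.9 ydir [ 0.008 -0.027] F [ 0.4  0.2 -2.4] open_mm 47.5
25.95 pos [ 631.4 -141.9   25.9] ang -12.9 ydir [ 0.005 -0.026] F [-0.6  0.3 -2. ] open_mm 47.3
26.0 pos [ 631.2 -141.8   25.9] ang -12.9 ydir [ 0.005 -0.025] F [-0.1 -0.1 -2.8] open_mm 47.5
```

>>> apply_moves:
  steps:
    - {"x":0,"y":0,"z":-2,"spin":0}

```text
time_s: 26.1
position: [0.6311, -0.1418, 0.0255]
tcp_rot: [[0.975, 0.005, 0.223], [-0.223, -0.026, 0.974], [0.01, -1.0, -0.024]]
force: [-5.2, 0.7, 18.9]
opening: 0.551
```

```bash
python3 hold.py 3
```

```text
26.1 pos [ 631.1 -141.8   25.5] ang -12.9 ydir [ 0.005 -0.026] F [-5.2  0.7 18.9] open_mm 47.9
26.25 pos [ 631.1 -141.8   25.7] ang -12.9 ydir [ 0.005 -0.026] F [-2.8  0.2  8. ] open_mm 47.4
```

>>> apply_moves:
  steps:
    - {"x":0,"y":0,"z":0,"spin":0}
  grip: 80

```text
time_s: 26.35
position: [0.6312, -0.1418, 0.0264]
tcp_rot: [[0.975, 0.005, 0.223], [-0.223, -0.026, 0.974], [0.011, -1.0, -0.024]]
force: [-0.4, -0.4, 0.1]
opening: 0.583
```

```bash
python3 hold.py 6
```

```text
26.35 pos [ 631.2 -141.8   26.4] ang -12.9 ydir [ 0.005 -0.026] F [-0.4 -0.4  0.1] open_mm 50.8
26.5 pos [ 631.4 -141.9   25.9] ang -12.9 ydir [ 0.006 -0.026] F [ 0.  -0.1  0.3] open_mm 60.3
26.65 pos [ 631.1 -141.8   25.5] ang -12.9 ydir [ 0.005 -0.026] F [-1.  -1.3  1. ] open_mm 71.6
```

>>> apply_moves:
  steps:
    - {"x":0,"y":0,"z":40,"spin":0}
    - {"x":0,"y":0,"z":40,"spin":0}
    - {"x":-10,"y":5,"z":40,"spin":0}
    - {"x":-45,"y":10,"z":0,"spin":0}
    - {"x":-45,"y":10,"z":0,"spin":0}
    - {"x":-45,"y":10,"z":0,"spin":0}
    - {"x":-40,"y":8,"z":0,"spin":0}
  grip: 50

```text
time_s: 27.35
position: [0.447, -0.1, 0.1477]
tcp_rot: [[0.975, 0.014, 0.223], [-0.222, -0.03, 0.975], [0.02, -0.999, -0.026]]
force: [-0.2, -0.4, 0.6]
opening: 0.578
```

```bash
python3 hold.py 4; python3 w.py cap_screw_2 w5 0.4415 -0.056 0
```

```text
27.35 pos [ 447.  -100.   147.7] ang -12.8 ydir [ 0.014 -0.03 ] F [-0.2 -0.4  0.6] open_mm 50.3
27.5 pos [445.8 -99.4 147.4] ang -12.9 ydir [ 0.01  -0.028] F [ 0.9 -1.   0.8] open_mm 50.4
27.55 pos [ 448.9 -100.8  147.8] ang -12.9 ydir [ 0.015 -0.03 ] F [ 1.6 -0.4 -0.3] open_mm 49.8
[ 0.4512 -0.1018  0.1479] -12.9 27.65
0.77 [281.0, 156.4, 19.5, 28.1] 455 [ 0.4412 -0.057   0.1202] 0.052
```

View pics/w5.png

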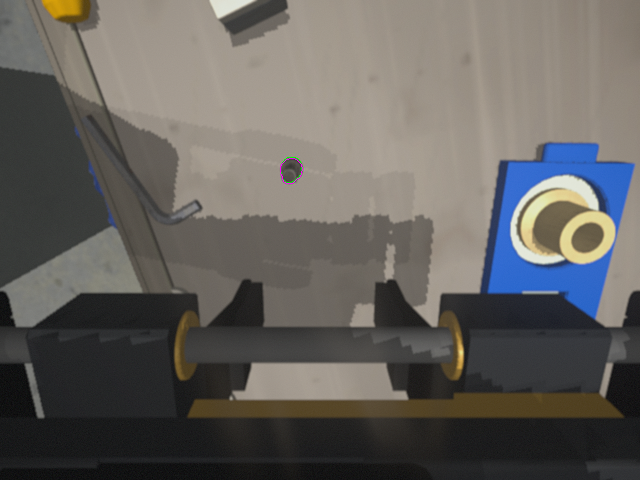

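Bush sits flat in its pocket; screw at (0.4412, −0.0568).

>>> apply_moves:
  steps:
    - {"x":-8,"y":44,"z":-20,"spin":0}
  grip: 40

```text
time_s: 27.75
position: [0.4511, -0.0631, 0.1299]
tcp_rot: [[0.973, 0.031, 0.229], [-0.228, -0.037, 0.973], [0.039, -0.999, -0.029]]
force: [2.4, 0.6, 0.1]
opening: 0.539
```

```bash
python3 hold.py 3
```

```text
27.75 pos [451.1 -63.1 129.9] ang -13.2 ydir [ 0.031 -0.037] F [2.4 0.6 0.1] open_mm 46.9
27.9 pos [443.  -56.2 126.9] ang -12.7 ydir [ 0.014 -0.03 ] F [ 0.2 -0.8 -0.4] open_mm 41.9
```

>>> apply_moves:
  steps:
    - {"x":0,"y":0,"z":-40,"spin":0}

```text
time_s: 28.0
position: [0.449, -0.0581, 0.0896]
tcp_rot: [[0.975, 0.027, 0.219], [-0.218, -0.035, 0.975], [0.034, -0.999, -0.028]]
force: [1.1, -0.8, 0.1]
opening: 0.47
```

```bash
python3 hold.py 5
```

```text
28.0 pos [449.  -58.1  89.6] ang -12.6 ydir [ 0.027 -0.035] F [ 1.1 -0.8  0.1] open_mm 40.9
28.15 pos [442.8 -56.5  85.2] ang -12.7 ydir [ 0.01  -0.028] F [-0.5  0.4  0.7] open_mm 40.2
28.25 pos [444.1 -57.   87.5] ang -12.7 ydir [ 0.015 -0.03 ] F [0.1 0.5 0.3] open_mm 40.5
```

>>> apply_moves:
  steps:
    - {"x":-2,"y":0,"z":-40,"spin":0}

```text
time_s: 28.35
position: [0.4476, -0.0592, 0.0518]
tcp_rot: [[0.975, 0.029, 0.221], [-0.22, -0.036, 0.975], [0.037, -0.999, -0.028]]
force: [1.8, -0.6, 0.3]
opening: 0.46
```

```bash
python3 hold.py 5
```

```text
28.35 pos [447.6 -59.2  51.8] ang -12.7 ydir [ 0.029 -0.036] F [ 1.8 -0.6  0.3] open_mm 40.1
28.5 pos [441.6 -57.2  47.5] ang -12.8 ydir [ 0.013 -0.03 ] F [ 0.1 -0.7  0.8] open_mm 39.8
28.6 pos [443.1 -57.5  49.3] ang -12.7 ydir [ 0.018 -0.031] F [ 0.2  0.1 -0.1] open_mm 39.6
```

>>> apply_moves:
  steps:
    - {"x":-1,"y":0,"z":-23,"spin":0}

```text
time_s: 28.7
position: [0.4452, -0.0587, 0.03]
tcp_rot: [[0.975, 0.027, 0.221], [-0.22, -0.035, 0.975], [0.034, -0.999, -0.028]]
force: [0.8, -0.3, -0.5]
opening: 0.46
```

```bash
python3 hold.py 5
```

```text
28.7 pos [445.2 -58.7  30. ] ang -12.7 ydir [ 0.027 -0.035] F [ 0.8 -0.3 -0.5] open_mm 40.0
28.85 pos [442.5 -57.7  27.8] ang -12.7 ydir [ 0.019 -0.032] F [ 0.1 -0.2  0.5] open_mm 40.1
28.95 pos [442.8 -57.8  27.9] ang -12.7 ydir [ 0.02  -0.032] F [ 0.1 -0.7  1.1] open_mm 39.9
```

>>> apply_moves:
  steps:
    - {"x":-1,"y":1,"z":-4,"spin":0}
  grip: 3

```text
time_s: 29.05
position: [0.4429, -0.0572, 0.0254]
tcp_rot: [[0.975, 0.024, 0.221], [-0.22, -0.034, 0.975], [0.031, -0.999, -0.028]]
force: [-0.1, -0.2, 0.0]
opening: 0.424
```

```bash
python3 hold.py 10
```

```text
29.05 pos [442.9 -57.2  25.4] ang -12.7 ydir [ 0.024 -0.034] F [-0.1 -0.2  0. ] open_mm 36.9
29.2 pos [441.9 -56.7  24.5] ang -12.7 ydir [ 0.021 -0.033] F [-0.3 -1.   0.9] open_mm 27.3
29.35 pos [441.9 -56.8  24.1] ang -12.7 ydir [ 0.021 -0.032] F [-0.8 -0.4  0.5] open_mm 15.9
29.5 pos [441.7 -56.7  24. ] ang -12.7 ydir [ 0.02  -0.032] F [-0.4  0.1  2.8] open_mm 8.8
29.55 pos [441.7 -56.7  24. ] ang -12.7 ydir [ 0.02  -0.032] F [-0.3 -0.4  1.8] open_mm 8.9
```

>>> apply_moves:
  steps:
    - {"x":0,"y":0,"z":25,"spin":0}
    - {"x":0,"y":0,"z":35,"spin":0}
    - {"x":5,"y":-10,"z":25,"spin":0}
    - {"x":33,"y":-32,"z":0,"spin":0}
    - {"x":33,"y":-32,"z":0,"spin":0}
    - {"x":33,"y":-32,"z":0,"spin":0}
    - {"x":33,"y":-32,"z":0,"spin":0}
    - {"x":28,"y":-18,"z":0,"spin":0}

```text
time_s: 30.35
position: [0.6024, -0.2129, 0.1112]
tcp_rot: [[0.976, 0.005, 0.217], [-0.217, -0.026, 0.976], [0.011, -1.0, -0.024]]
force: [0.1, -0.2, -1.2]
opening: 0.105
```

```bash
python3 hold.py 5
```

```text
30.35 pos [ 602.4 -212.9  111.2] ang -12.5 ydir [ 0.005 -0.026] F [ 0.1 -0.2 -1.2] open_mm 9.1
30.5 pos [ 602.1 -211.7  110.6] ang -12.5 ydir [ 0.005 -0.025] F [ 0.1  0.  -0.6] open_mm 8.8
30.6 pos [ 599.2 -209.1  110.2] ang -12.4 ydir [ 0.001 -0.023] F [-0.6  0.6 -0.1] open_mm 9.2
```

>>> apply_moves:
  steps:
    - {"x":14,"y":-6,"z":-35,"spin":0}

```text
time_s: 30.7
position: [0.6137, -0.2147, 0.0788]
tcp_rot: [[0.977, 0.005, 0.215], [-0.215, -0.025, 0.976], [0.011, -1.0, -0.023]]
force: [1.2, -0.2, -0.4]
opening: 0.107
```

```bash
python3 hold.py 5
```

```text
30.7 pos [ 613.7 -214.7   78.8] ang -12.4 ydir [ 0.005 -0.025] F [ 1.2 -0.2 -0.4] open_mm 9.3
30.85 pos [ 610.2 -213.    72.4] ang -12.4 ydir [-0.006 -0.019] F [ 0.2 -0.2 -0.1] open_mm 9.1
30.95 pos [ 612.  -214.1   75.4] ang -12.4 ydir [-0.001 -0.022] F [ 0.4 -0.3  0.3] open_mm 9.3
```

>>> apply_moves:
  steps:
    - {"x":0,"y":0,"z":-22,"spin":0}

```text
time_s: 31.05
position: [0.6145, -0.215, 0.0577]
tcp_rot: [[0.977, 0.007, 0.215], [-0.214, -0.026, 0.976], [0.012, -1.0, -0.024]]
force: [0.1, 0.2, -0.8]
opening: 0.098
```

```bash
python3 hold.py 5;python3 tray.py t5
```

```text
31.05 pos [ 614.5 -215.    57.7] ang -12.4 ydir [ 0.007 -0.026] F [ 0.1  0.2 -0.8] open_mm 8.5
31.2 pos [ 611.  -213.2   53.9] ang -12.4 ydir [-0.002 -0.021] F [ 0.3  1.  -0.5] open_mm 8.9
31.3 pos [ 612.4 -214.1   54.9] ang -12.4 ydir [ 0.001 -0.023] F [-0.1 -0.4 -0.7] open_mm 9.3
(array([ 0.62478512, -0.16939487]), np.float64(-0.23380416019683292)) (array([0.61534719, 0.18172372]), np.float64(-0.28188841286157323))
[  251    46   147   153 13272] [324.3 120. ] [ 0.6322 -0.139   0.009 ]
[ 302  107   42   45 1451] [321.6 129.7] [ 0.63   -0.1432  0.009 ]
```

View pics/t5.png

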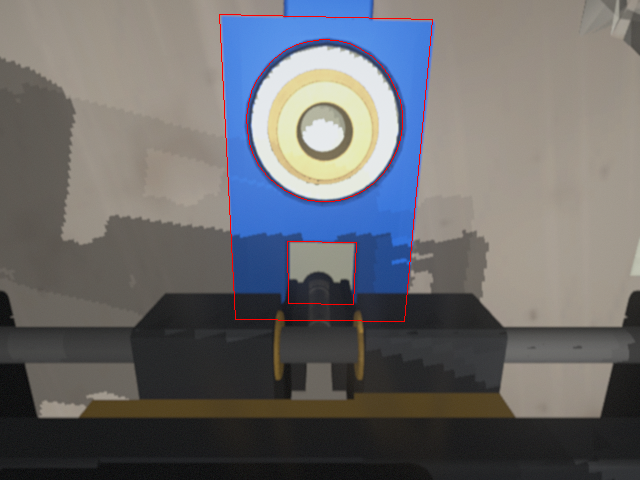

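Now at (612.4, −214.1, 55); pocket centre (613.9, −215.1), final z ≈ 28.

>>> apply_moves:
  steps:
    - {"x":1,"y":-1,"z":-21,"spin":0}

```text
time_s: 31.45
position: [0.6164, -0.2166, 0.0378]
tcp_rot: [[0.977, 0.008, 0.215], [-0.215, -0.027, 0.976], [0.014, -1.0, -0.024]]
force: [0.2, -0.1, 0.4]
opening: 0.101
```

```bash
python3 hold.py 5
```

```text
31.45 pos [ 616.4 -216.6   37.8] ang -12.4 ydir [ 0.008 -0.027] F [ 0.2 -0.1  0.4] open_mm 8.8
31.6 pos [ 613.1 -215.1   34.1] ang -12.4 ydir [-0.    -0.022] F [ 0.6  0.2 -0.4] open_mm 9.0
31.7 pos [ 613.9 -215.5   34.9] ang -12.4 ydir [ 0.002 -0.023] F [ 0.4  0.2 -0. ] open_mm 9.3
```

>>> apply_moves:
  steps:
    - {"x":0,"y":0,"z":-6,"spin":0}

```text
time_s: 31.8
position: [0.615, -0.216, 0.0304]
tcp_rot: [[0.977, 0.005, 0.215], [-0.215, -0.025, 0.976], [0.01, -1.0, -0.023]]
force: [-0.0, 0.5, 0.0]
opening: 0.102
```

```bash
python3 hold.py 4
```

```text
31.8 pos [ 615.  -216.    30.4] ang -12.4 ydir [ 0.005 -0.025] F [-0.   0.5  0. ] open_mm 8.9
31.95 pos [ 613.8 -215.4   28.9] ang -12.4 ydir [ 0.002 -0.023] F [-0.4 -0.2 -1. ] open_mm 9.3
32.0 pos [ 613.9 -215.4   29. ] ang -12.4 ydir [ 0.002 -0.023] F [-0.2  0.1 -0.1] open_mm 8.9
```

>>> apply_moves:
  steps:
    - {"x":0,"y":0,"z":-2,"spin":0}

```text
time_s: 32.1
position: [0.6143, -0.2156, 0.0279]
tcp_rot: [[0.977, 0.003, 0.215], [-0.215, -0.024, 0.976], [0.008, -1.0, -0.023]]
force: [-2.8, 1.8, 15.0]
opening: 0.103
```

```bash
python3 hold.py 3
```

```text
32.1 pos [ 614.3 -215.6   27.9] ang -12.4 ydir [ 0.003 -0.024] F [-2.8  1.8 15. ] open_mm 9.0
32.25 pos [ 614.3 -215.6   28. ] ang -12.4 ydir [ 0.003 -0.024] F [-0.3  0.9  4.8] open_mm 8.8
```

>>> apply_moves:
  steps:
    - {"x":0,"y":0,"z":0,"spin":0}
  grip: 50

```text
time_s: 32.35
position: [0.6145, -0.2157, 0.0283]
tcp_rot: [[0.977, 0.003, 0.215], [-0.215, -0.024, 0.976], [0.008, -1.0, -0.023]]
force: [-0.9, -0.5, -0.5]
opening: 0.14
```

```bash
python3 hold.py 8
```

```text
32.35 pos [ 614.5 -215.7   28.3] ang -12.4 ydir [ 0.003 -0.024] F [-0.9 -0.5 -0.5] open_mm 12.2
32.5 pos [ 614.4 -215.6   27.9] ang -12.4 ydir [ 0.003 -0.024] F [-0.4 -1.4 -1.3] open_mm 21.7
32.65 pos [ 614.2 -215.5   27.7] ang -12.4 ydir [ 0.002 -0.024] F [-0.   0.2 -0.7] open_mm 32.9
32.75 pos [ 614.2 -215.6   27.8] ang -12.4 ydir [ 0.002 -0.024] F [-0.1 -0.5  0.2] open_mm 40.9
```

>>> apply_moves:
  steps:
    - {"x":0,"y":0,"z":30,"spin":0}
    - {"x":0,"y":0,"z":45,"spin":0}
    - {"x":0,"y":0,"z":45,"spin":0}
    - {"x":-35,"y":-20,"z":20,"spin":0}
    - {"x":-40,"y":-20,"z":0,"spin":0}
    - {"x":-40,"y":-20,"z":0,"spin":0}
    - {"x":-30,"y":-20,"z":0,"spin":0}

```text
time_s: 33.45
position: [0.4684, -0.2949, 0.1718]
tcp_rot: [[0.979, 0.006, 0.206], [-0.206, -0.027, 0.978], [0.011, -1.0, -0.025]]
force: [0.6, 0.3, -0.9]
opening: 0.579
```

```bash
python3 hold.py 4; cat > fin.py <<'E'
from h import *
from rig import imaging
for n,(a,b,c,d) in dict(top=(160,310,160,500),scene=(150,370,190,430)).items():
    im=imaging.capture(n); cam=imaging.camera_params(n)
    for k,z in dict(brass_bush=0.004,t_knob=.004,wood_chock=.004,black_block=0).items():
        q=spotter.cut_out(k,n)
        if not q: print(n,k,"none"); continue
        c2=dict(cam); c2["t"]=cam["t"]+cam["R"]@np.array([0,0,z])
        ys,xs=np.nonzero(q[0]["mask"]); p0=back(cam,xs.mean(),ys.mean(),.025)
        y0={"wood_chock":-.28,"t_knob":-.3,"black_block":.18}.get(k,0)
        p,f=fit(k,[(c2,q[0]["mask"])],p0[:2],[y0]); print(n,k,round(q[0]["score"],2),p.round(4),round(f,3))
    cv2.imwrite(f"pics/fin_{n}.png",cv2.resize(im[a:b,c:d,::-1],None,fx=2.3,fy=2.3,interpolation=cv2.INTER_CUBIC))
E
python3 fin.py
```

```text
33.45 pos [ 468.4 -294.9  171.8] ang -11.9 ydir [ 0.006 -0.027] F [ 0.6  0.3 -0.9] open_mm 50.4
33.6 pos [ 468.8 -295.8  171.4] ang -12.1 ydir [ 0.005 -0.026] F [ 0.5  0.5 -0.1] open_mm 50.4
33.65 pos [ 470.  -295.3  171.4] ang -12.0 ydir [ 0.006 -0.027] F [0.1 0.3 0.2] open_mm 49.9
top brass_bush 0.61 [ 0.6289 -0.1426  0.203 ] 0.159
top t_knob 0.65 [ 0.5951  0.1137 -0.2731] 0.095
top wood_chock 0.93 [ 0.6309  0.2378 -0.3056] 0.046
top black_block 0.85 [0.4375 0.0786 0.1858] 0.051
scene brass_bush 0.9 [ 0.6326 -0.1402  0.1243] 0.115
scene t_knob 0.47 [ 0.5972  0.1131 -0.1464] 0.239
scene wood_chock 0.56 [ 0.634   0.2404 -0.3727] 0.086
scene black_block 0.58 [0.4403 0.0807 0.1927] 0.043
```

View pics/fin_top.png

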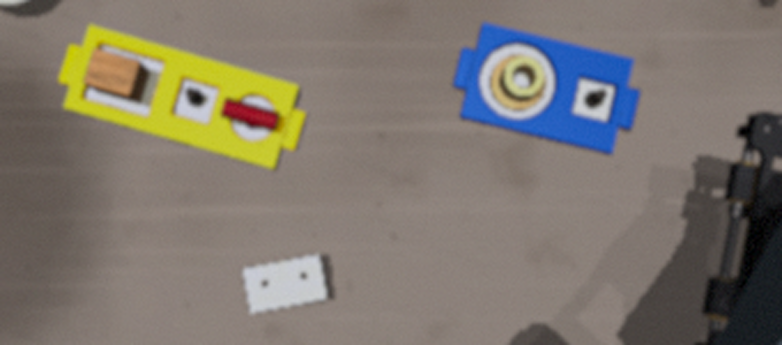

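View pics/fin_scene.png

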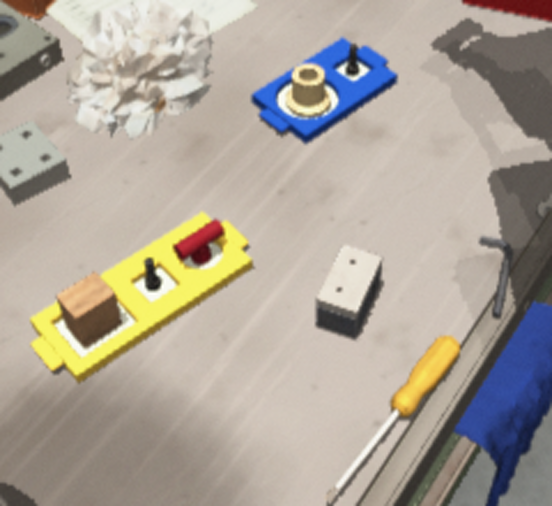

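```bash
python3 -c "
from rig import job; print(job.hand_in())"
```

```text
the job is handed in; nothing more can be done
None
```

Both kits are made up and the job is handed in, at about 34 s of the 109 s allowed. Handing in reports no verdict.

- **Blue tray:** it holds the brass bush and one cap screw.
- **Yellow tray:** it holds the red T-knob, the wooden chock and the other cap screw.
- **Clear:** the arm was open and clear of everything when I handed in.

**Last checks:**
- **Upright:** the final top and scene pictures show all five parts standing upright in their own pockets.
- **Bush, knob and chock:** fits to the final pictures put them within about 4 mm of the pocket centres. The top and scene cameras differ from each other by 3 to 4 mm on position, as they did at the start.
- **Cap screws:** I did not fit these in the final pictures. The tool let go of them about 3 mm (yellow) and under 1 mm (blue) from the pocket centres.
- **Seating:** the chock, the bush and both screws met the pocket floor with a small contact force before release. The knob showed none, so I judged it by height and by the pictures.
- **Black block:** it fits within about 1 mm of where it was at the start.

**What did not go to plan:**
- **Drift:** rows with no motion made the arm creep and slowly tilt, up to about 3°. I let it settle between moves with camera calls.
- **Knob grip:** the creep took the fingers too high as they first closed on the knob. I opened them, lowered and gripped again.

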